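# Stamp the bone cast and drop it in the wire basket

### The job

Lay the whole plaster bone cast along the dark pad of the stamping press, one knuckle end under the raised ram, and let go of it. Press the treadle down to its stop with the gripper so that the ram stamps the cast, let the treadle come up, then take the cast out and drop it into the wire basket from no more than 50 mm up. Leave the broken cast, the jar and the hammer alone.

Things in the scene. Friction and masses are not known exactly. Their poses are not given: they have to be found in the camera images.
- cast: The whole plaster bone cast, loose: 180 mm long; straight shaft 34 mm wide and high, at each end a double knuckle (68 mm wide, 38 mm high); both ends alike, 104 mm of bare shaft between them. Flat underside, flat knuckle tops. About 0.3 kg. Origin: centre of its underside; x along its length, z up. Starts lying on the bench.
- press_bed (a point): Middle of the stamping press's dark pad (184 x 72 mm), 30 mm above the bench: the cast's origin belongs here, its length along this x. x points from the robot's side to the press's column (begins 150 mm along x); z up. The grey bed is 100 mm wide and starts 110 mm before this point. Open to the robot and to both sides. The press is fixed.
- ram_face (a point): Centre of the ram's lower face (26 mm wide), 75 mm from press_bed along its x. Treadle up: 74 mm above the pad, 36 mm over a cast lying there; treadle down: it just meets the knuckle. A sleeve (28 mm wide) surrounds it from 21 mm above the face; the head (60 mm wide) is 130 mm above the pad. So slide the cast in under the ram along x and draw it out the same way.
- treadle (a joint): Hinge angle of the treadle (rad): 0 up, 0.26 down at its stop. A spring brings it back up; it takes about 10 N at the pad to hold it down. It works the press's ram (by air), 36 mm of stroke in all.
- treadle_pad (a point): Place to press: upper face of the steel treadle plate (86 x 175 mm, black rubber ribs near its raised end), mid-width, 140 mm from the hinge. Treadle up: the plate rises towards the robot by 0.30 rad and this point is 75 mm above the bench; at the stop 40 mm. x points towards the hinge, level while the treadle is up.
- treadle_base: The treadle's fixed dark steel base, 220 mm long (x), 110 mm wide, carrying the treadle plate. Origin: centre of its underside; x points from the pad to the hinge. The hinge axis (along y) lies 90 mm along x, 30 mm above the bench.
- basket: The open wire basket, fixed: 270 mm long (its x), 190 mm wide (its y), 70 mm high, wire walls 5 mm thick, floor 6 mm above the bench. Origin: centre of its underside. It and the treadle change sides from start to start.
- fragment: The broken cast, a bystander, loose: only one double knuckle end and a snapped stub, about 93 mm long, 68 mm wide, 38 mm high. Origin: on its underside, 45 mm from the outer end of the knuckle; x along the shaft towards the stub. It changes places with the whole cast from start to start.
- jar: Bystander: closed amber jar, 64 mm across, 100 mm high, loose, beyond the work. Origin: centre of its underside.
- hammer: Bystander: hammer, 200 mm long, lying loose beyond the work. Origin: on its underside; x along the handle towards the head.

How it is judged (in metres and radians):
On the way, in this order (a step that is already met when the one before it is completed fails the run):
1. The whole cast lies flat on the press's dark pad and is let go: its middle within 12 mm of the pad's middle along and across, its length within 0.2 rad of the pad's, the treadle still up (x of cast in the frame of press_bed between -0.012 and 0.012 m and y of cast in the frame of press_bed between -0.012 and 0.012 m and z of cast in the frame of press_bed between -0.004 and 0.004 m and angle between the x axis of cast and the x axis of press_bed, either way round below 0.2 rad and angle between cast's own z axis and vertical below 0.1 rad and contact force between the fingers and cast below 0.1 N and value of joint treadle below 0.03 rad), for 0.2 s.
2. With the cast still lying so, the gripper presses the treadle down to its stop (0.26 rad, within 0.02) and keeps it there for 0.3 s (x of cast in the frame of press_bed between -0.012 and 0.012 m and y of cast in the frame of press_bed between -0.012 and 0.012 m and z of cast in the frame of press_bed between -0.004 and 0.004 m and angle between the x axis of cast and the x axis of press_bed, either way round below 0.2 rad and angle between cast's own z axis and vertical below 0.1 rad and value of joint treadle above 0.24 rad and contact force between the fingers and treadle_base above 1 N), for 0.3 s.
3. The treadle is let up again (below 0.03 rad), the cast still lying on the pad (x of cast in the frame of press_bed between -0.012 and 0.012 m and y of cast in the frame of press_bed between -0.012 and 0.012 m and z of cast in the frame of press_bed between -0.004 and 0.004 m and angle between the x axis of cast and the x axis of press_bed, either way round below 0.2 rad and angle between cast's own z axis and vertical below 0.1 rad and value of joint treadle below 0.03 rad), for 0.2 s.
At the end, for the whole second after the job is handed in: The whole cast lies flat on the basket's floor (raised less than 8 mm, tilted less than 0.12 rad, not on the rim), at rest and let go; the treadle is up; the robot touches nothing (x of cast in the frame of basket between -0.13 and 0.13 m and y of cast in the frame of basket between -0.09 and 0.09 m and z of cast in the frame of basket between -0.002 and 0.014 m and angle between cast's own z axis and vertical below 0.12 rad and linear speed of cast below 0.02 m/s and contact force between the fingers and cast below 0.1 N and value of joint treadle below 0.03 rad).
It fails at once if The cast falls into the basket faster than 1 m/s (a drop of more than 50 mm would chip it) (x of cast in the frame of basket between -0.13 and 0.13 m and y of cast in the frame of basket between -0.09 and 0.09 m and z of cast in the frame of basket below 0.15 m and linear speed of cast above 1 m/s and contact force between the fingers and cast below 0.1 N).
It fails at once if The broken cast is moved more than 30 mm (distance of fragment from where it was at the start of the episode above 0.03 m).
It fails at once if The jar is moved more than 30 mm (distance of jar from where it was at the start of the episode above 0.03 m).
It fails at once if The hammer is moved more than 30 mm (distance of hammer from where it was at the start of the episode above 0.03 m).
It also fails if it takes over 69 s, if anything falls off the work surface, if the arm or the gripper's body presses on something with over 40 N, if the wrist force passes 120 N, or if a joint passes its speed limit or range.

### The arm

A 7-joint arm with a two-finger parallel gripper is mounted at the origin on the work surface. World frame = base frame: x ahead of the robot, y to its left, z up, the work surface at z = 0. Lengths are in m, angles in degrees, forces in N, time in s.
With the tool pointing down it reaches from about 0.4 to 0.75 m from the base axis. Payload 19.5 kg.
Tool frame: the origin (TCP) lies at the centre of the arm's flange, where the gripper is bolted on; the fingertips stand 173 mm ahead of it and the grasp point (between the pads) lies 155 mm ahead of it; y points along the fingers, z is the direction in which the jaws open and shut, and the axes are right-handed (so a half turn about y gives the same grasp; the last joint's range is limited). The gripper opens to 85 mm and grips with 20 to 120 N. Pads are 22 mm wide; open, the fingers measure 114 mm over their backs; the gripper's body (76 mm by 85 mm) begins 54 mm behind the grasp point. The pads swing forward as they close: fully open they stand 13 mm farther back than shut.
Start: joints at [69.46, 40.479, -1.581, 85.061, 1.261, 54.483, -4.326], TCP at [0.179, -0.546, 0.405] pointing down, gripper open.
Joint ranges: [-155.06, 155.06], [-18.47, 123.98], [-90, 86.84], [0, 140.48], [-83.41, 263.41], [0, 116], [-161.91, 161.91]. Speed limits (degrees/s): [108.29, 108.29, 147.25, 147.25, 172.46, 172.46, 172.46].

### API

Orientations are given as [roll, pitch, yaw] about the fixed x, y, z axes, in that order (R = Rz(yaw) Ry(pitch) Rx(roll)).
In Python, from workcell import r gives the robot as it stands.
- The arm moves only by the shell command python3 -m pendant 'ROWS' [FORCE]. ROWS is JSON, a list of rows, each an object with "grip": the gripper's target within -1 to 1 (fully open at 1, half-way at 0, shut at -1); "delta_pos": the shift along the tool's x, y, z normalised to -1 to 1, where 1 is 0.5 m, a list of three; "yaw": the turn about the tool's y normalised to -1 to 1, where 1 is 45 degrees. A call has 1 to 12 rows; each row shifts and turns the commanded pose from where the row before left it, along the tool's axes as they then stand; what a row does not reach is not made up. A row lasts 1/10 s, in which the tool goes at most 50 mm and 8.59 degrees, less where a joint would pass 70% of its speed; a pose out of reach is approached as far as the arm can. A call with a number of a shift or a turn outside -1 to 1 is refused whole. A call with a gripper value outside its range is refused whole. The fingers move at their own pace and stop on an object; FORCE is the grip in N (left out, the last holds). Time passes only in rows, so rows that do not move let the fingers close. It gives the time, the measured TCP pose, the force and the opening at its end, in the units of the state.
- r.sense(): the state, without advancing time (a new reading comes with each control period).
- r.camera(name): name is "side" or "top" or "wrist"; returns a dict with "color" (400x640x3 uint8, red, green, blue), "intrinsics" (3x3 intrinsics, pixels), "rvec" (rotation vector, rad) and "tvec" (3), from world to camera coordinates, as OpenCV has them; the wrist camera has in their place "hand_eye" (4x4, takes a point from camera to tool coordinates, whose origin is the TCP and whose axes are the tool frame's). Camera axes: x right, y down, z forward; pixel columns grow to the right and rows downward; lengths in m; the calibration is good to about 2 mm. A picture is of the moment at which its call begins: read the wrist's pose just before it. There is no depth.
- r.hand_in(): hands the job in, once; it reports no verdict.
Trained networks look in a picture, given as the dict that the camera call returned (one of the last four; its "shot" number tells which), for a name from the list of things; names that differ only in an ending like _2 or _b are one class to them, and where a whole thing is asked for, a point or a joint stands for the part that bears it (a point fixed in the world has none). Each returns a list of dicts, best first, with "p" (0 to 1); they miss things now and then, are a little off and sometimes report something else, mostly with a low value. They report only what shows in the picture. A call takes as long as a camera call.
- r.recognise(picture, query): "bbox" ([left, top, right, bottom] in pixels, round what is visible of it).
- r.outline_of(picture, query): "pixels" (400x640 bool, what is visible of it) and "bbox" ([left, top, right, bottom] in pixels, round what is visible of it).
The state is a dict: "clock": time; "joints": joint angles; "joint_vel": joint speeds; "joint_efforts": joint torques, N m; "eef_pos": TCP position; "orientation": TCP orientation; "ft_force": force on the tool from outside, world axes, zero at the start; "ft_torque": the same for the moment, N m; "width": finger opening in m.
Only numpy, scipy, OpenCV 4.12 (cv2) and the standard library are available. Lean on these libraries where they do the work, as an engineer would, in place of code of your own. Each camera call takes 0.05 s, during which the arm holds its last target.

## Working session

There is one attempt and no reset: what is moved stays moved. The work goes in short steps, Python scripts to look and compute and a shell command to move; the robot and the scene stay as the last step left them, time stands still between calls to the robot, and variables do not carry over. Pictures are saved under pics/ and viewed, and the job is handed in when it is done.

```bash
ls; mkdir -p pics; python3 - <<'E'
from workcell import r
import cv2,numpy as np
print(r.sense())
for n in ["top","side","wrist"]:
    c=r.camera(n); cv2.imwrite(f"pics/{n}0.png",c["color"][:,:,::-1])
    print(n,c["shot"],[ (k,np.round(c[k],4).tolist()) for k in c if k not in("color","shot")])
    for q in ["cast","fragment","basket","treadle_base","jar","hammer","treadle_pad","press_bed","ram_face"]:
        try: print(q,[(round(d["p"],2),np.round(d["bbox"]).tolist()) for d in r.recognise(c,q)][:3])
        except Exception as e: print(q,e)
E
```

```text
pics
{'clock': 0.0, 'joints': array([69.46052193, 40.5119208 , -1.58429715, 85.08588088,  1.26437585,
       54.48178927, -4.32623329]), 'joint_vel': array([-0.01453527,  0.02548313, -0.00172365, -0.06965497, -0.11336397,
       -0.00219669,  0.00301908]), 'joint_efforts': array([ 7.88431880e-04, -8.83211517e+01,  1.23559132e+00, -2.36166358e+01,
        1.70659041e-02,  6.67835775e-03, -1.86257631e-05]), 'eef_pos': array([ 0.17910145, -0.54630638,  0.40424107]), 'orientation': array([-9.00620428e+01, -3.88654115e-03, -1.61846379e+02]), 'ft_force': array([ 0.05156369, -0.66934019,  0.50183178]), 'ft_torque': array([-0.01389914,  0.00014527, -0.01833188]), 'width': 0.08567674466867836}
top 1 [('intrinsics', [[375.0775, 0.0, 315.3175], [0.0, 375.0775, 200.4563], [0.0, 0.0, 1.0]]), ('rvec', [1.9985, -2.2277, 0.242]), ('tvec', [0.0548, 0.6088, 1.0746])]
cast [(0.85, [264.0, 234.0, 302.0, 292.0]), (0.38, [216.0, 154.0, 239.0, 182.0])]
fragment [(0.87, [334.0, 241.0, 356.0, 269.0])]
basket [(0.59, [399.0, 170.0, 486.0, 269.0])]
treadle_base [(0.66, [172.0, 214.0, 225.0, 293.0])]
jar [(0.56
[... 504 characters left out ...]
, [301.0, 283.0, 485.0, 400.0]), (0.37, [392.0, 242.0, 464.0, 301.0])]
treadle_base [(0.92, [199.0, 139.0, 278.0, 183.0])]
jar [(0.82, [315.0, 131.0, 335.0, 168.0])]
hammer [(0.92, [393.0, 238.0, 465.0, 303.0])]
treadle_pad [(0.83, [206.0, 141.0, 270.0, 161.0])]
press_bed [(0.69, [309.0, 136.0, 436.0, 254.0])]
ram_face [(0.6, [373.0, 188.0, 388.0, 191.0])]
wrist 3 [('intrinsics', [[295.4484, 0.0, 320.5346], [0.0, 295.4484, 201.5049], [0.0, 0.0, 1.0]]), ('hand_eye', [[-0.0006, 0.9611, 0.2763, -0.0693], [0.0013, -0.2763, 0.9611, 0.0307], [1.0, 0.0009, -0.0011, 0.0006], [0.0, 0.0, 0.0, 1.0]])]
cast []
fragment []
basket []
treadle_base []
jar []
hammer []
treadle_pad []
press_bed []
ram_face []
```

View pics/top0.png

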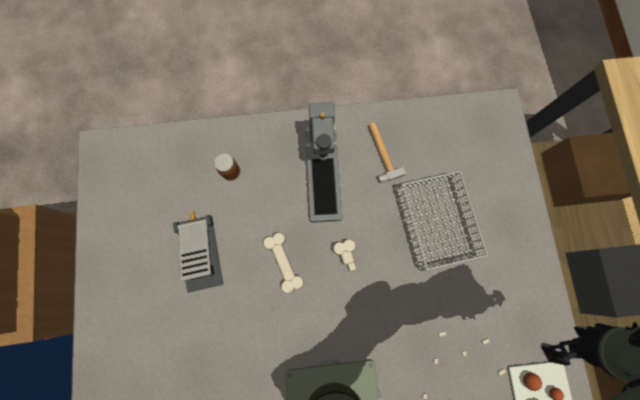

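View pics/side0.png

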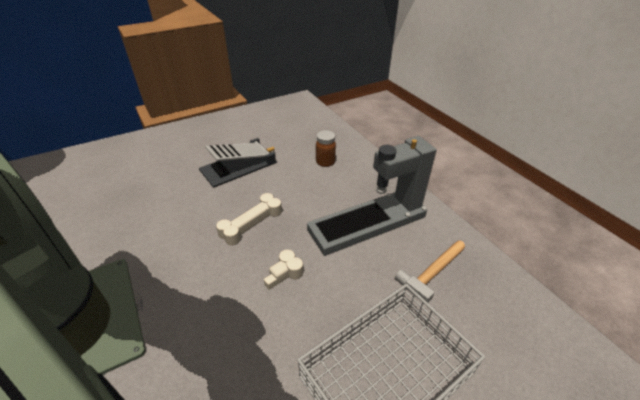

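View pics/wrist0.png

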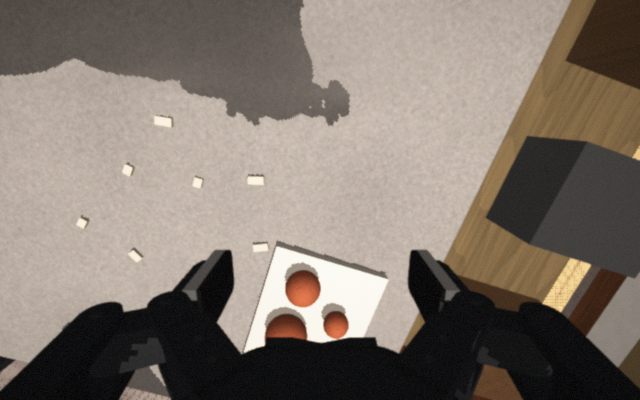

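The views show the cast (top px ~283,262), fragment (345,255), press (323,165), treadle (195,250) on the left and basket (440,220) on the right. Next I'll fit poses to the outlines in both views.

```bash
cat > h.py <<'E'
import numpy as np,cv2
from scipy.optimize import minimize
from scipy.spatial.transform import Rotation as R
def extr(c,s=None):
    K=np.array(c["intrinsics"])
    if "rvec" in c: return K,R.from_rotvec(np.ravel(c["rvec"])).as_matrix(),np.ravel(c["tvec"])
    T=np.eye(4);T[:3,:3]=R.from_euler("xyz",s["orientation"],degrees=True).as_matrix();T[:3,3]=s["eef_pos"]
    M=np.linalg.inv(T@np.array(c["hand_eye"]));return K,M[:3,:3],M[:3,3]
def proj(P,E):
    K,Rm,t=E;q=(np.asarray(P)@Rm.T+t)@K.T;return q[:,:2]/q[:,2:]
def back(uv,z,E):
    K,Rm,t=E;uv=np.atleast_2d(uv).astype(float)
    d=np.c_[uv,np.ones(len(uv))]@np.linalg.inv(K).T@Rm;o=-Rm.T@t
    return o+d*((z-o[2])/d[:,2])[:,None]
def box(x0,x1,y0,y1,z0,z1): return np.array([[x,y,z] for x in(x0,x1) for y in(y0,y1) for z in(z0,z1)])
a=np.linspace(0,2*np.pi,25)
def cyl(x,y,rr,h): return np.array([[x+rr*np.cos(t),y+rr*np.sin(t),z] for t in a for z in(0,h)])
CAST=[box(-.07,.07,-.017,.017,0,.034)]+[cyl(sx*.071,sy*.015,.019,.038) for sx in(1,-1) for sy in(1,-1)]
FRAG=[cyl(-.026,.015,.019,.038),cyl(-.026,-.015,.019,.038),box(-.026,.048,-.017,.017,0,.034)]
BASK=[box(-.135,.135,-.095,.095,0,.07)]
def tf(P,p):
    c,s=np.cos(p[2]),np.sin(p[2]);return P@np.array([[c,s,0],[-s,c,0],[0,0,1]])+[p[0],p[1],p[3] if len(p)>3 else 0]
S=4
def sil(model,p,E,soft=True):
    m=np.zeros((400*S//1,640*S),np.uint8)
    for part in model:
        h=cv2.convexHull(((proj(tf(part,p),E)+.5)*S-.5).astype(np.float32).reshape(-1,1,2))
        cv2.fillPoly(m,[np.round(h*16).astype(np.int32)],1,shift=4)
    return cv2.resize(m.astype(np.float32),(640,400),interpolation=cv2.INTER_AREA)
def fit(model,masks,Es,p0,step=(.02,.02,.3,.01)):
    def cost(p): return sum(np.abs(sil(model,p,E)-m).sum()/m.sum() for m,E in zip(masks,Es))
    n=len(p0);sx=np.vstack([p0]+[np.array(p0)+np.eye(n)[i]*step[i] for i in range(n)])
    o=minimize(cost,p0,method="Nelder-Mead",options=dict(initial_simplex=sx,xatol=2e-4,fatol=1e-4,maxiter=250))
    return o.x,o.fun
E
python3 - <<'E'
from workcell import r
from h import *
s0=r.sense()
ct=r.camera("top");cs=r.camera("side");Es=[extr(ct),extr(cs)]
np.savez("cams.npz",t=ct["color"],s=cs["color"])
import pickle;pickle.dump(Es,open("E.pkl","wb"))
def masks(q,bb=None):
    out=[]
    for c in(ct,cs):
        o=r.outline_of(c,q); print(q,[(round(d["p"],2),np.round(d["bbox"]).tolist()) for d in o][:2]); out.append(np.array(o[0]["pixels"]).astype(np.float32) if o else None)
    return out
M={q:masks(q) for q in["cast","fragment","basket","treadle_base","treadle_pad"]}
pickle.dump(M,open("M.pkl","wb"))
for q,mod in(("cast",CAST),("fragment",FRAG),("basket",BASK)):
    m=M[q][0];ys,xs=np.nonzero(m);P=back(np.c_[xs,ys],.03,Es[0])[:,:2];c=P.mean(0)
    w,v=np.linalg.eigh(np.cov(P.T));th=np.arctan2(v[1,1],v[0,1]);print(q,c,np.degrees(th))
    for t in ((th,th+np.pi) if q=="fragment" else (th,)):
        for which in((0,),(1,),(0,1)):
            if q=="basket" and 1 in which: continue
            x,f=fit(mod,[M[q][i] for i in which],[Es[i] for i in which],[c[0],c[1],t,0][:4 if len(which)==2 else 3]);print(which,np.round(x,4),np.degrees(x[2]).round(1),round(f,3))
E
```

```text
cast [(0.71, [178.0, 218.0, 212.0, 281.0]), (0.59, [262.0, 234.0, 304.0, 293.0])]
cast [(0.64, [215.0, 191.0, 284.0, 242.0])]
fragment [(0.88, [333.0, 237.0, 357.0, 269.0])]
fragment [(0.88, [266.0, 251.0, 303.0, 286.0])]
basket [(0.83, [402.0, 172.0, 483.0, 269.0])]
basket [(0.86, [300.0, 286.0, 484.0, 399.0])]
treadle_base [(0.94, [172.0, 213.0, 226.0, 294.0])]
treadle_base [(0.86, [199.0, 138.0, 279.0, 187.0])]
treadle_pad [(0.76, [178.0, 218.0, 212.0, 279.0])]
treadle_pad [(0.75, [206.0, 144.0, 271.0, 163.0])]
cast [0.50635916 0.37153728] -179.19988343521428
(0,) [ 0.5113  0.3752 -3.1346] -179.6 0.413
(1,) [ 4.8206  1.2317 -3.9377] -225.6 1.0
(0, 1) [ 0.5254  0.4206 -2.9839 -0.1478] -171.0 2.063
fragment [ 0.44717322 -0.08636668] -165.7105152587231
(0,) [ 0.4393 -0.0878 -2.9625] -169.7 0.223
(1,) [ 0.4432 -0.0835 -2.9255] -167.6 0.207
(0, 1) [ 0.4409 -0.0875 -2.9424  0.0031] -168.6 0.456
(0,) [ 0.4476 -0.0863  0.798 ] 45.7 0.642
(1,) [ 0.4621 -0.0662  1.232 ] 70.6 0.402
(0, 1) [ 0.4616 -0.0697  1.1574 -0.011 ] 66.3 1.029
basket [ 0.52307634 -0.37423446] -162.17601592091177
(0,) [ 0.5131 -0.3881 -3.044 ] -174.4 3.097
```

The network mistook the treadle for the cast in the top view, so I'll use colour inside the right box there, fill the basket hull, and fit the treadle and press.

```bash
python3 - <<'E'
from h import *
import pickle
Es=pickle.load(open("E.pkl","rb"));M=pickle.load(open("M.pkl","rb"));d=np.load("cams.npz");I=[d["t"],d["s"]]
def col(i,bb):
    im=I[i].astype(int);m=np.zeros((400,640),np.float32);l,t,rr,b=bb
    k=(im[...,0]-im[...,2]>22)&(im[...,0]>135);m[t:b,l:rr]=k[t:b,l:rr];return m
mc=[col(0,(258,229,307,296)),col(1,(210,188,290,246))];mf=[col(0,(329,233,361,273)),col(1,(262,246,308,290))]
print([m.sum() for m in mc+mf])
for nm,mm,mod,p0 in(("cast",mc,CAST,[.43,.08,.3,0]),("frag",mf,FRAG,[.44,-.0875,-2.94,0])):
    for w in((0,),(1,),(0,1)):
        x,f=fit(mod,[mm[i] for i in w],[Es[i] for i in w],p0[:4 if len(w)==2 else 3]);print(nm,w,np.round(x,4),np.degrees(x[2]).round(1),round(f,3))
hull=[]
for i in(0,1):
    m=M["basket"][i].astype(np.uint8);c=cv2.convexHull(np.vstack([k.reshape(-1,2) for k in cv2.findContours(m,0,1)[0] if len(k)>10]));z=np.zeros_like(m);cv2.fillPoly(z,[c],1);hull.append(z.astype(np.float32))
for w in((0,),(1,),(0,1)):
    x,f=fit(BASK,[hull[i] for i in w],[Es[i] for i in w],[.5,-.38,.15]);print("basket",w,np.round(x,4),np.degrees(x[2]).round(1),round(f,3))
ph=.30;h=np.array([.09,0,.03])
def plate(off=.02):  # plate from hinge towards -x rising
    u=np.array([-np.cos(ph),0,np.sin(ph)]);return np.array([h+u*s+[0,y,dz] for s in(0,.175) for y in(-.043,.043) for dz in(0,off)])
TB=[box(-.11,.11,-.055,.055,0,.02),plate()]
for w in((0,),(1,),(0,1)):
    x,f=fit(TB,[M["treadle_base"][i] for i in w],[Es[i] for i in w],[.45,.33,.15]);print("tb",w,np.round(x,4),np.degrees(x[2]).round(1),round(f,3))
for i,(l,t,rr,b) in((0,(160,100,360,300)),(1,(190,125,440,265))):
    cv2.imwrite(f"pics/z{i}.png",cv2.resize(I[i][t:b,l:rr,::-1],None,fx=3.2 if i else 3,fy=3.2 if i else 3,interpolation=2))
E
```

```text
[np.float32(945.0), np.float32(1178.0), np.float32(431.0), np.float32(779.0)]
cast (0,) [0.4395 0.1062 0.3028] 17.3 0.061
cast (1,) [0.4435 0.1323 0.3052] 17.5 0.563
cast (0, 1) [0.4385 0.1057 0.3052 0.0068] 17.5 0.712
frag (0,) [ 0.4413 -0.0893 -2.9922] -171.4 0.166
frag (1,) [ 0.4469 -0.0766 -2.6382] -151.2 0.49
frag (0, 1) [ 0.4399 -0.0882 -2.9756  0.014 ] -170.5 0.731
basket (0,) [ 0.5126 -0.3879  0.121 ] 6.9 0.03
basket (1,) [ 0.5155 -0.3871  0.1248] 7.2 0.012
basket (0, 1) [ 0.5137 -0.3875  0.1244] 7.1 0.045
tb (0,) [0.4968 0.3614 0.1345] 7.7 0.097
tb (1,) [0.4984 0.362  0.1514] 8.7 0.158
tb (0, 1) [0.4974 0.3618 0.1318] 7.6 0.257
```

View pics/z0.png

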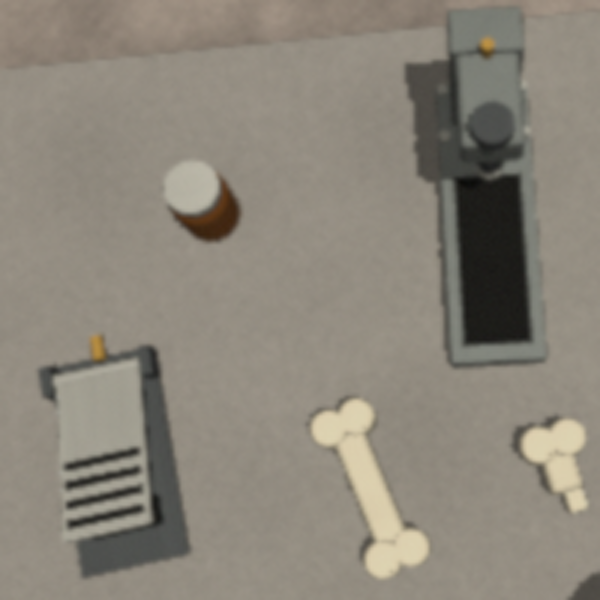

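View pics/z1.png

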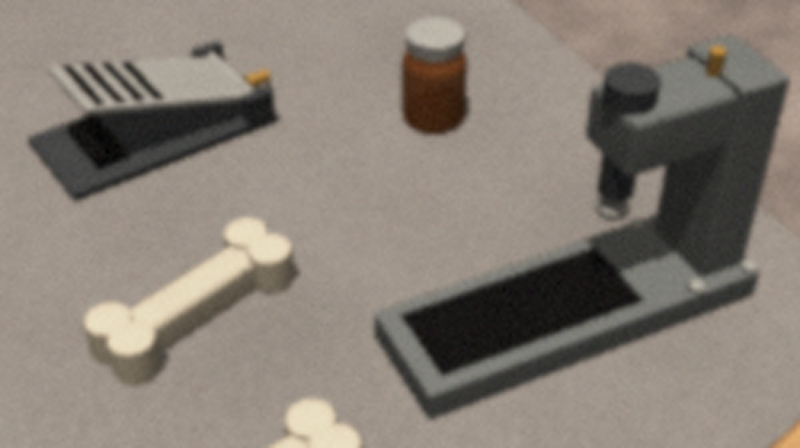

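```bash
python3 - <<'E'
from h import *
import pickle
Es=pickle.load(open("E.pkl","rb"));M=pickle.load(open("M.pkl","rb"));d=np.load("cams.npz");I=[d["t"],d["s"]]
m=M["cast"][1]
x,f=fit(CAST,[m],[Es[1]],[.43,.1,.3]);print("cast side",np.round(x,4),round(f,3))
t=col=None
im=I[0].astype(int);k=(im[...,0]-im[...,2]>22)&(im[...,0]>135);mc=np.zeros((400,640),np.float32);mc[229:296,258:307]=k[229:296,258:307]
x,f=fit(CAST,[mc,m],Es,[.43,.1,.3,0]);print("cast both",np.round(x,4),round(f,3))
# pad
g=I[1].max(2);k=np.zeros((400,640),np.uint8);k[195:245,310:395]=(g<45)[195:245,310:395]
n,l,st,_=cv2.connectedComponentsWithStats(k);j=1+st[1:,4].argmax();ms=(l==j).astype(np.float32);print("side comp",st[j])
PAD=[box(-.092,.092,-.036,.036,0,0)]
for z in(.02,.03,.04):
    x,f=fit(PAD,[ms],[Es[1]],[.6,-.04,.1]) if 0 else fit([p+[0,0,z] for p in PAD],[ms],[Es[1]],[.62,-.04,.1]);print("pad side",z,np.round(x,4),round(f,3))
g=I[0].max(2);k=np.zeros((400,640),np.uint8);k[163:222,305:345]=(g<45)[163:222,305:345]
n,l,st,_=cv2.connectedComponentsWithStats(k);j=1+st[1:,4].argmax();mt=(l==j);print("top comp",st[j])
mt=mt.astype(np.float32)
E0=Es[0]
def cost(p):
    s=sil([q+[0,0,.03] for q in PAD],p,E0);s[:163]=0;return np.abs(s-mt).sum()/mt.sum()
best=min((minimize(cost,[.62+dx,-.04+dy,yy],method="Nelder-Mead",options=dict(initial_simplex=[[.62,-.04,yy],[.64,-.04,yy],[.62,-.02,yy],[.62,-.04,yy+.1]])) for dx,dy,yy in((0,0,0),(0,0,.1))),key=lambda o:o.fun)
print("pad top",best.x,best.fun)
E
```

```text
cast side [0.4412 0.1087 0.3126] 0.093
cast both [0.4401 0.1064 0.3058 0.0019] 0.16
side comp [ 317  203   72   38 1290]
pad side 0.02 [ 0.6718 -0.0347 -0.0317] 0.091
pad side 0.03 [ 0.6651 -0.0417 -0.0517] 0.111
pad side 0.04 [ 0.6589 -0.0496 -0.0527] 0.143
top comp [ 313  163   23   51 1036]
pad top [ 0.66844347 -0.04493519 -0.05568194] 0.1287403404712677
```

Poses are consistent from both views (cast about (0.440, 0.107), yaw 17.5°). First move: swing round to the work area, high up.

```bash
python3 -m pendant '[{"grip":1,"delta_pos":[-0.078,0,-0.044],"yaw":0},{"grip":1,"delta_pos":[-0.078,0,-0.044],"yaw":0},{"grip":1,"delta_pos":[-0.078,0,-0.044],"yaw":0},{"grip":1,"delta_pos":[-0.078,0,-0.044],"yaw":0},{"grip":1,"delta_pos":[-0.078,0,-0.044],"yaw":0},{"grip":1,"delta_pos":[-0.078,0,-0.044],"yaw":0},{"grip":1,"delta_pos":[-0.078,0,-0.044],"yaw":0},{"grip":1,"delta_pos":[-0.078,0,-0.044],"yaw":0},{"grip":1,"delta_pos":[-0.078,0,-0.044],"yaw":0},{"grip":1,"delta_pos":[0,0,0],"yaw":-0.19},{"grip":1,"delta_pos":[0,0,0],"yaw":-0.19},{"grip":1,"delta_pos":[0,0,0],"yaw":-0.19}]'; python3 -c "
from workcell import r;s=r.sense();print(s['joints'],s['eef_pos'],s['orientation'])"
```

```text
clock: 3.3
eef_pos: [0.4512, -0.2485, 0.4047]
orientation: [-90.0, -0.0, -135.8]
ft_force: [0.0, 0.2, 0.6]
width: 0.0852
[ 28.56102099  35.38070173  -5.84078868  97.38768402   4.59419031
  47.46148848 -25.11988495] [ 0.45120071 -0.24854497  0.40471491] [-8.99954852e+01 -4.09431509e-03 -1.35803721e+02]
```

```bash
python3 -m pendant '[{"grip":1,"delta_pos":[0,0,0],"yaw":-0.19},{"grip":1,"delta_pos":[0,0,0],"yaw":-0.19},{"grip":1,"delta_pos":[0,0,0],"yaw":-0.19},{"grip":1,"delta_pos":[0,0,0],"yaw":-0.19},{"grip":1,"delta_pos":[0,0,0],"yaw":-0.19},{"grip":1,"delta_pos":[0,0,0],"yaw":-0.19},{"grip":1,"delta_pos":[0,0,0],"yaw":-0.19},{"grip":1,"delta_pos":[0,0,0],"yaw":-0.19},{"grip":1,"delta_pos":[0,0,0],"yaw":-0.19},{"grip":1,"delta_pos":[0,0,0],"yaw":-0.19},{"grip":1,"delta_pos":[0,0,0],"yaw":-0.19},{"grip":1,"delta_pos":[0,0,0],"yaw":-0.19}]';python3 -m pendant '[{"grip":1,"delta_pos":[0,0,0],"yaw":-0.19},{"grip":1,"delta_pos":[0,0,0],"yaw":-0.19},{"grip":1,"delta_pos":[0,0,0],"yaw":-0.19},{"grip":1,"delta_pos":[0,0,0],"yaw":-0.19},{"grip":1,"delta_pos":[0,0,0],"yaw":-0.19},{"grip":1,"delta_pos":[0,0,0],"yaw":-0.177}]'; python3 -c "
from workcell import r;s=r.sense();print(s['joints'],s['eef_pos'],s['orientation'])"
```

```text
clock: 4.5
eef_pos: [0.4509, -0.249, 0.4047]
orientation: [-90.0, -0.0, -33.3]
ft_force: [-0.3, -0.2, 0.2]
width: 0.0855
clock: 5.1
eef_pos: [0.4509, -0.249, 0.4047]
orientation: [-90.0, 0.0, 17.5]
ft_force: [-0.3, 0.2, -0.4]
width: 0.0855
[ 51.93476711  42.39653942 -51.41299867  96.64375369  37.58577303
  59.79286389  95.43143721] [ 0.45094367 -0.24900222  0.40472071] [-9.00051781e+01  2.17910850e-03  1.74510470e+01]
```

```bash
python3 -m pendant '[{"grip":1,"delta_pos":[0.033,0,0.084],"yaw":0},{"grip":1,"delta_pos":[0.033,0,0.084],"yaw":0},{"grip":1,"delta_pos":[0.033,0,0.084],"yaw":0},{"grip":1,"delta_pos":[0.033,0,0.084],"yaw":0},{"grip":1,"delta_pos":[0.033,0,0.084],"yaw":0},{"grip":1,"delta_pos":[0.033,0,0.084],"yaw":0},{"grip":1,"delta_pos":[0,0,0],"yaw":0}]'; python3 - <<'E'
from workcell import r
from h import *
import pickle
s=r.sense();c=r.camera("wrist");E=extr(c,s);pickle.dump((E,c["color"],s),open("w1.pkl","wb"))
cv2.imwrite("pics/w1.png",c["color"][:,:,::-1]);print(s["eef_pos"],s["orientation"],s["joints"])
o=r.outline_of(c,"cast");print([(d["p"],d["bbox"]) for d in o][:2])
m=np.array(o[0]["pixels"]).astype(np.float32)
for z in (0,.005): print(fit([p+[0,0,z] for p in CAST],[m],[E],[.44,.1065,.305],step=(.01,.01,.1)))
E
```

```text
clock: 5.8
eef_pos: [0.4713, 0.0265, 0.4053]
orientation: [-89.9, -0.1, 17.5]
ft_force: [-0.0, -0.6, -0.0]
width: 0.0853
[0.47127994 0.02649181 0.40533221] [-89.88709372  -0.1253208   17.53892646] [ 20.26869159  38.10910533 -49.15713229 104.90007814  35.36231218
  53.51171485  62.6899098 ]
[(0.64, [358.1, 91.9, 430.1, 245.2])]
(array([0.43959365, 0.10469118, 0.31493062]), np.float64(0.05579836666584015))
(array([0.43970927, 0.10391919, 0.32070724]), np.float64(0.08382867276668549))
```

View pics/w1.png

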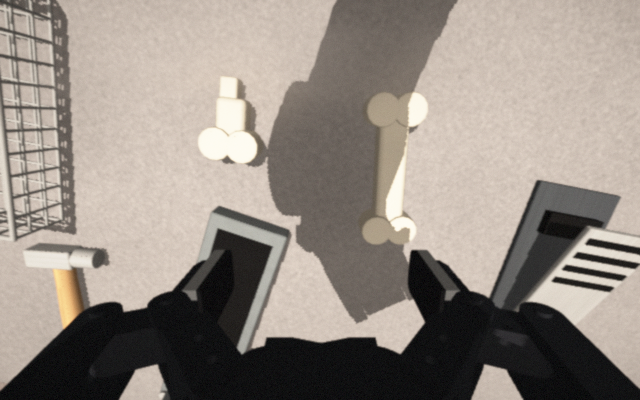

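```bash
python3 - <<'E'
from h import *
import pickle
Es=pickle.load(open("E.pkl","rb"));E,im,s=pickle.load(open("w1.pkl","rb"));d=np.load("cams.npz")
def crop(im,l,t,rr,b,f,n): cv2.imwrite(n,cv2.resize(im[t:b,l:rr,::-1],None,fx=f,fy=f,interpolation=cv2.INTER_NEAREST))
crop(im,190,190,310,290,6,"pics/c1.png");crop(d["s"],300,180,440,270,5,"pics/c2.png");crop(d["t"],295,150,355,230,7,"pics/c3.png")
E
```

```text
(no output)
```

View pics/c1.png

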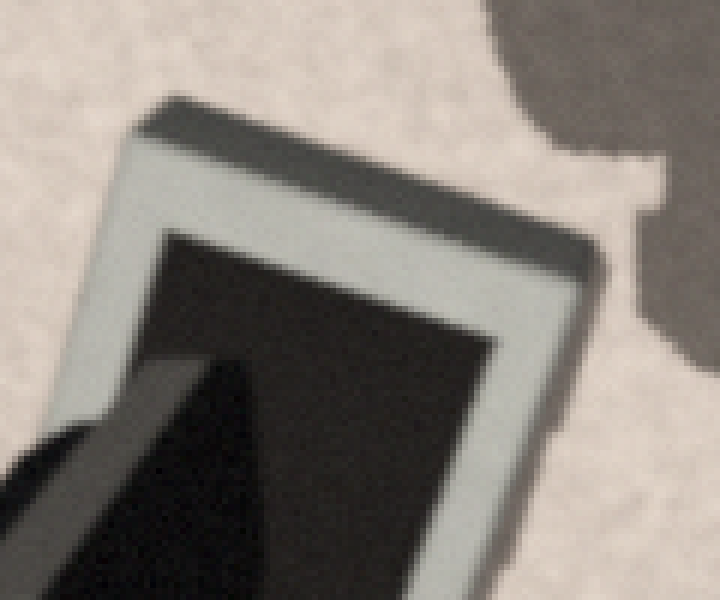

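View pics/c2.png

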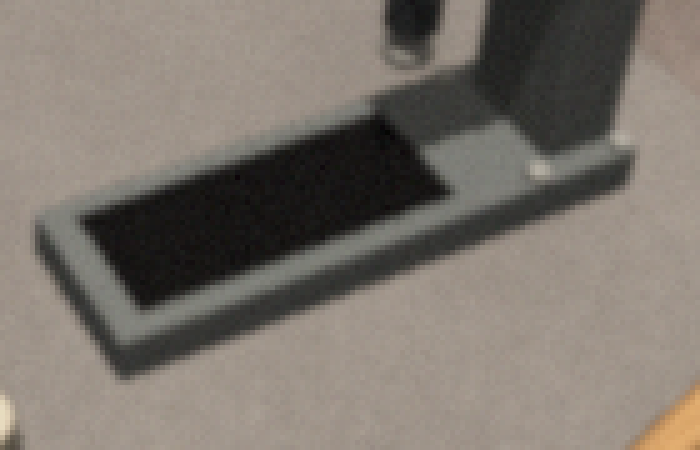

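View pics/c3.png

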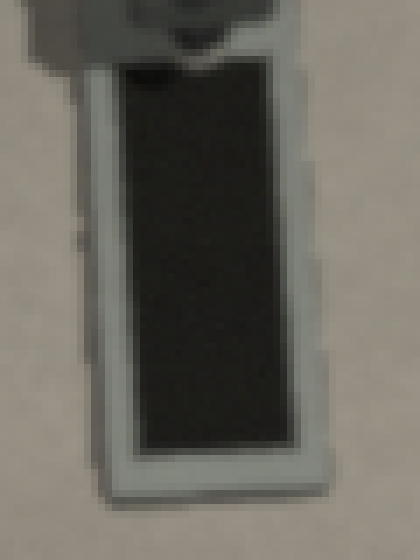

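```bash
python3 - <<'E'
from h import *
import pickle
from scipy.optimize import least_squares
Es=pickle.load(open("E.pkl","rb"));E,im,s=pickle.load(open("w1.pkl","rb"))
nl,nr,fl,fr,bl,br=[-.092,.036,0],[-.092,-.036,0],[.092,.036,0],[.092,-.036,0],[-.11,.05,0],[-.11,-.05,0]
W=[(E,6,(190,190),[(nr,165,233),(nl,497,343),(br,135,130),(bl,578,285)]),
(Es[1],5,(300,180),[(nl,82,217),(nr,145,308),(fr,450,190),(fl,383,115),(bl,40,222),(br,125,345)]),
(Es[0],7,(295,150),[(nl,142,445),(nr,295,443),(bl,108,495),(br,325,490)])]
def res(p,V=W):
    return np.concatenate([(proj(tf(np.array([q[0] for q in L],float),p),e)-(np.array([q[1:] for q in L])/f+np.array(o)-.5+.5/f)).ravel() for e,f,o,L in V])
for V in([W[0]],[W[1]],[W[2]]):
    o=least_squares(lambda p:res(list(p)+[.03],V),[.66,-.04,-.05]);print(o.x.round(4),np.abs(o.fun).max())
o=least_squares(res,[.66,-.04,-.05,.03]);print(o.x.round(4),o.fun.round(2))
E
```

```text
[ 0.6637 -0.0454 -0.0553] 1.901120382748303
[ 0.6655 -0.0432 -0.0338] 1.8068257354495358
[ 0.6652 -0.0479 -0.0913] 0.8513310526926716
[ 0.6649 -0.0439 -0.0426  0.0286] [ 0.64  0.24  0.3  -0.08 -1.76  0.92  1.67  0.76 -0.77  0.79 -0.16  1.62
  1.66  1.35 -0.34 -0.34 -1.1  -1.46 -0.1   0.73 -0.65  1.46  0.56  0.25
  0.09  0.31  1.22 -1.06]
```

```bash
python3 -m pendant '[{"grip":1,"delta_pos":[-0.031,0,0.085],"yaw":-0.006},{"grip":1,"delta_pos":[-0.031,0,0.085],"yaw":0},{"grip":1,"delta_pos":[0,0.09,0],"yaw":0},{"grip":1,"delta_pos":[0,0.09,0],"yaw":0},{"grip":1,"delta_pos":[0,0.09,0],"yaw":0},{"grip":1,"delta_pos":[0,0,0],"yaw":0},{"grip":1,"delta_pos":[0,0,0],"yaw":0}]'; python3 - <<'E'
from workcell import r
from h import *
s=r.sense();c=r.camera("wrist");E=extr(c,s);cv2.imwrite("pics/w2.png",c["color"][:,:,::-1]);print(s["eef_pos"],s["orientation"],s["joints"])
T=R.from_euler("xyz",s["orientation"],degrees=True).as_matrix()
d=np.array([.4159,.0979,.177])-s["eef_pos"];print("delta tool",T.T@d)
im=c["color"][:,:,::-1].copy()
for part in CAST:
    h=cv2.convexHull(proj(tf(part,[.4397,.1055,np.radians(17.8)]),E).astype(np.float32)).astype(int);cv2.polylines(im,[h],1,(0,0,255))
cv2.imwrite("pics/w2.png",im)
E
```

```text
clock: 6.6
eef_pos: [0.4169, 0.0928, 0.2706]
orientation: [-90.0, 0.0, 17.3]
ft_force: [0.5, -0.1, 0.4]
width: 0.0851
[0.41685369 0.09280307 0.27061854] [-9.00137079e+01  3.03881440e-02  1.73496921e+01] [  1.05004064  46.34936947 -31.86181753 122.63487612  56.76595791
  27.18407133  31.54196153]
delta tool [0.00065927 0.09361697 0.00517182]
```

View pics/w2.png

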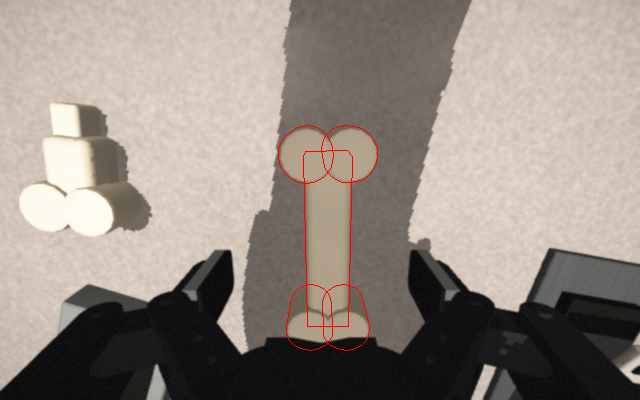

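```bash
python3 -c "
import cv2;i=cv2.imread('pics/w2.png')[270:360,260:400];cv2.imwrite('pics/w2z.png',cv2.resize(i,None,fx=5,fy=5))"
```

```text
(no output)
```

View pics/w2z.png

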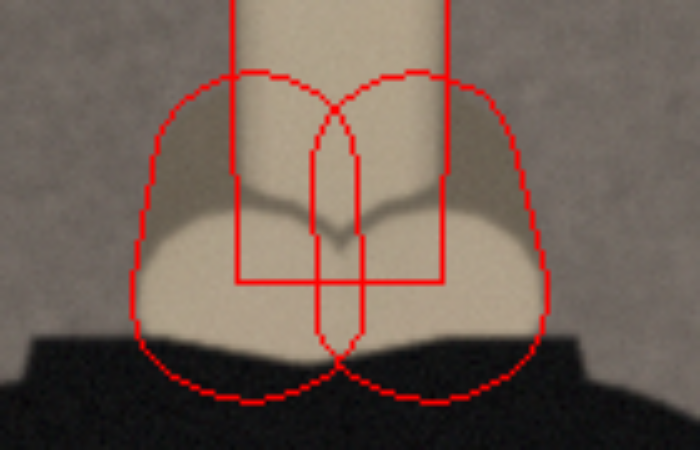

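The overlay matches the cast to about 1 mm, and the far knuckle's inner wall is just shaded. Descend and grip.

```bash
python3 -m pendant '[{"grip":1,"delta_pos":[0.001,0,0.01],"yaw":-0.01},{"grip":1,"delta_pos":[0,0.062,0],"yaw":0},{"grip":1,"delta_pos":[0,0.062,0],"yaw":0},{"grip":1,"delta_pos":[0,0.062,0],"yaw":0},{"grip":1,"delta_pos":[0,0,0],"yaw":0},{"grip":-1,"delta_pos":[0,0,0],"yaw":0},{"grip":-1,"delta_pos":[0,0,0],"yaw":0},{"grip":-1,"delta_pos":[0,0,0],"yaw":0},{"grip":-1,"delta_pos":[0,0,0],"yaw":0},{"grip":-1,"delta_pos":[0,0,0],"yaw":0},{"grip":-1,"delta_pos":[0,0,0],"yaw":0},{"grip":-1,"delta_pos":[0,0,0],"yaw":0}]' 50;python3 -m pendant '[{"grip":-1,"delta_pos":[0,0,0],"yaw":0},{"grip":-1,"delta_pos":[0,0,0],"yaw":0},{"grip":-1,"delta_pos":[0,0,0],"yaw":0}]'
```

```text
clock: 7.85
eef_pos: [0.417, 0.0979, 0.1897]
orientation: [-90.2, -0.5, 17.7]
ft_force: [-1.8, -1.1, 18.0]
width: 0.0329
clock: 8.15
eef_pos: [0.417, 0.0979, 0.1897]
orientation: [-90.2, -0.5, 17.7]
ft_force: [-0.6, -0.4, 18.0]
width: 0.0329
```

```bash
python3 - <<'E'
from workcell import r
import cv2
s=r.sense();print(s["eef_pos"],s["orientation"],s["joints"],s["ft_force"],s["ft_torque"])
c=r.camera("wrist");cv2.imwrite("pics/w3.png",c["color"][:,:,::-1])
c=r.camera("side");cv2.imwrite("pics/s3.png",cv2.resize(c["color"][150:280,140:340,::-1],None,fx=4,fy=4))
E
```

```text
[0.41701769 0.09791138 0.18966141] [-90.15855278  -0.4606581   17.73297847] [ -9.43801204  54.75909007 -14.44027316 124.90121268  86.49306813
  11.93371037   3.52351559] [-0.64206449 -0.42338785 17.9977372 ] [-0.18504628  0.14662502  0.04276345]
```

View pics/w3.png

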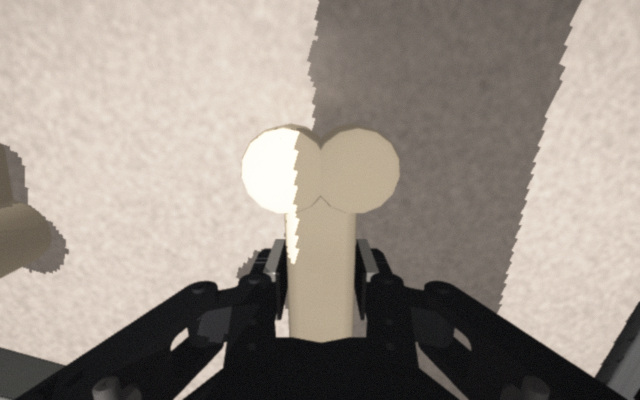

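View pics/s3.png

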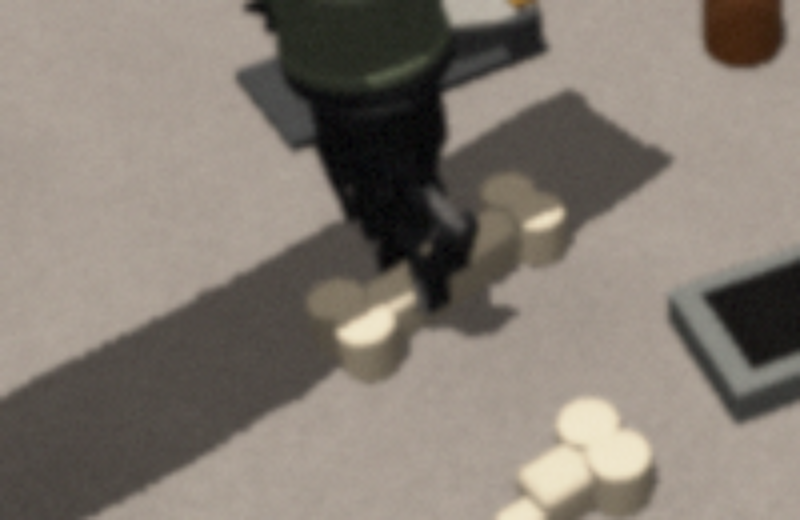

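Gripped, but the arm stands 12 mm higher than asked with 18 N upward. I'll open and see which.

```bash
python3 -m pendant '[{"grip":1,"delta_pos":[0,0,0],"yaw":0},{"grip":1,"delta_pos":[0,0,0],"yaw":0},{"grip":1,"delta_pos":[0,0,0],"yaw":0},{"grip":1,"delta_pos":[0,0,0],"yaw":0},{"grip":1,"delta_pos":[0,0,0],"yaw":0}]'; python3 -m pendant '[{"grip":1,"delta_pos":[0,0.01,0],"yaw":0},{"grip":1,"delta_pos":[0,0,0],"yaw":0}]'
```

```text
clock: 8.75
eef_pos: [0.4168, 0.098, 0.1888]
orientation: [-90.1, -0.4, 17.8]
ft_force: [-0.7, 0.8, 0.2]
width: 0.0853
clock: 8.95
eef_pos: [0.4168, 0.098, 0.1834]
orientation: [-90.1, -0.3, 17.8]
ft_force: [0.6, 0.0, 0.3]
width: 0.0851
```

```bash
python3 -m pendant '[{"grip":1,"delta_pos":[0,0.008,0],"yaw":0},{"grip":1,"delta_pos":[0,0.006,0],"yaw":0},{"grip":1,"delta_pos":[0,0,0],"yaw":0},{"grip":-1,"delta_pos":[0,0,0],"yaw":0},{"grip":-1,"delta_pos":[0,0,0],"yaw":0},{"grip":-1,"delta_pos":[0,0,0],"yaw":0},{"grip":-1,"delta_pos":[0,0,0],"yaw":0},{"grip":-1,"delta_pos":[0,0,0],"yaw":0},{"grip":-1,"delta_pos":[0,0,0],"yaw":0},{"grip":-1,"delta_pos":[0,0,0],"yaw":0}]';python3 -c "
from workcell import r;s=r.sense();print(s['joints'])"
```

```text
clock: 9.95
eef_pos: [0.4169, 0.098, 0.177]
orientation: [-90.1, -0.4, 17.8]
ft_force: [-0.5, -1.7, 6.2]
width: 0.0332
[ -8.7687066   56.55776242 -15.6701137  124.89778276  93.62805651
  13.19628705  -3.43667875]
```

```bash
python3 -m pendant '[{"grip":-1,"delta_pos":[0,-0.03,0],"yaw":0},{"grip":-1,"delta_pos":[0,-0.05,0],"yaw":0},{"grip":-1,"delta_pos":[0,-0.05,0],"yaw":0},{"grip":-1,"delta_pos":[0,-0.05,0],"yaw":0},{"grip":-1,"delta_pos":[0,0,0],"yaw":0},{"grip":-1,"delta_pos":[0,0,0],"yaw":0}]' 70; python3 - <<'E'
from workcell import r
from h import *
s=r.sense();print(s["eef_pos"],s["orientation"],s["joints"],s["ft_force"],s["width"])
c=r.camera("wrist");cv2.imwrite("pics/w4.png",c["color"][:,:,::-1])
c=r.camera("side");cv2.imwrite("pics/s4.png",cv2.resize(c["color"][130:280,140:340,::-1],None,fx=4,fy=4))
E
```

```text
clock: 10.55
eef_pos: [0.4168, 0.0976, 0.2589]
orientation: [-90.3, -0.5, 17.7]
ft_force: [0.2, 0.7, -4.1]
width: 0.0328
[0.41676007 0.0976228  0.25889432] [-90.26231837  -0.48874968  17.68729678] [ -2.71055087  46.90318608 -26.33120116 123.2558957   58.16752461
  22.76233949  30.40615471] [ 0.23726255  0.73965731 -4.07970455] 0.03277695708242325
```

View pics/w4.png

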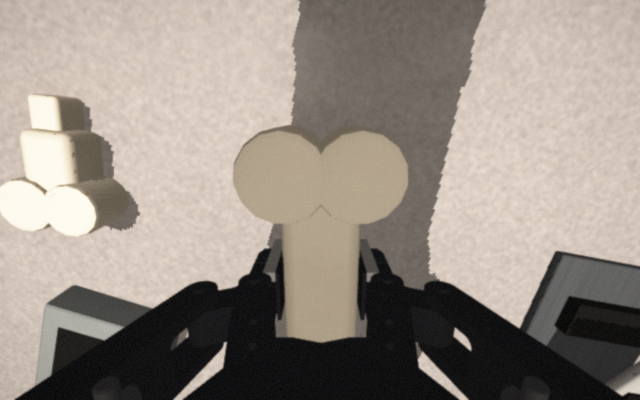

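View pics/s4.png

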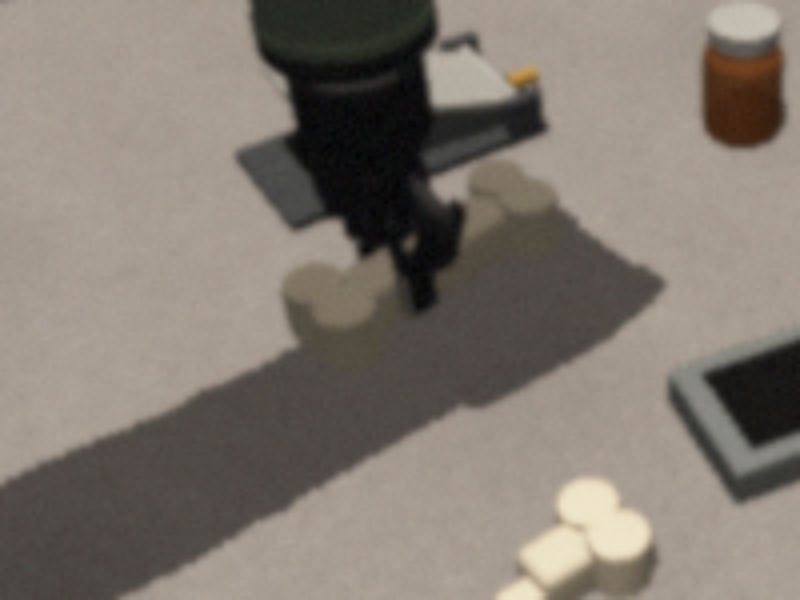

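```bash
python3 -m pendant '[{"grip":-1,"delta_pos":[0,0,0],"yaw":0.15},{"grip":-1,"delta_pos":[0,0,0],"yaw":0.152},{"grip":-1,"delta_pos":[0,0,0],"yaw":0.152},{"grip":-1,"delta_pos":[0.06,0,-0.052],"yaw":0},{"grip":-1,"delta_pos":[0.06,0,-0.052],"yaw":0},{"grip":-1,"delta_pos":[0.06,0,-0.052],"yaw":0},{"grip":-1,"delta_pos":[0.06,0,-0.052],"yaw":0},{"grip":-1,"delta_pos":[0.06,0,-0.052],"yaw":0},{"grip":-1,"delta_pos":[0,0,0],"yaw":0},{"grip":-1,"delta_pos":[0,0,0],"yaw":0}]'; python3 - <<'E'
from workcell import r
from h import *
s=r.sense();print(s["eef_pos"],s["orientation"],s["joints"],s["ft_force"],s["width"])
c=r.camera("wrist");cv2.imwrite("pics/w5.png",c["color"][:,:,::-1])
T=R.from_euler("xyz",s["orientation"],degrees=True).as_matrix()
for g in([.561,-.039,.232],[.641,-.043,.232]): print(T.T@(np.array(g)-s["eef_pos"]))
c=r.camera("side");cv2.imwrite("pics/s5.png",cv2.resize(c["color"][110:280,260:460,::-1],None,fx=3.5,fy=3.5))
c=r.camera("top");cv2.imwrite("pics/t5.png",cv2.resize(c["color"][90:290,250:430,::-1],None,fx=3,fy=3))
E
```

```text
clock: 11.65
eef_pos: [0.5602, -0.0392, 0.2592]
orientation: [-90.1, -0.4, -2.7]
ft_force: [-1.1, 1.4, -3.0]
width: 0.0331
[ 0.56022523 -0.03918502  0.25921317] [-90.10697151  -0.4288783   -2.73574156] [ 18.20761596  54.53818413 -35.07354719  96.15029168  43.3269636
  43.28270531  49.05229791] [-1.14721772  1.42031342 -2.95497493] 0.03312420631339581
[0.00056134 0.02721767 0.00027261]
[8.06588347e-02 2.78175690e-02 9.66483611e-05]
```

View pics/w5.png

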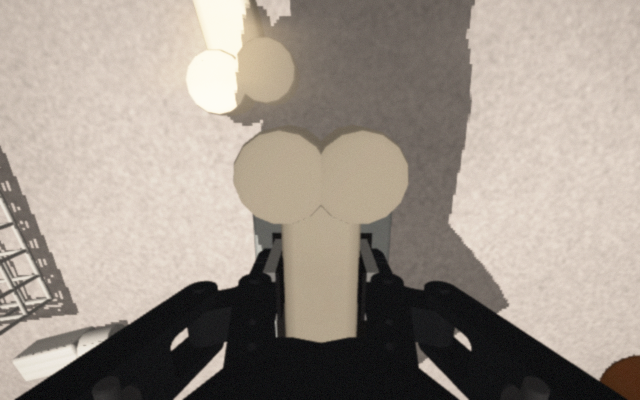

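View pics/s5.png

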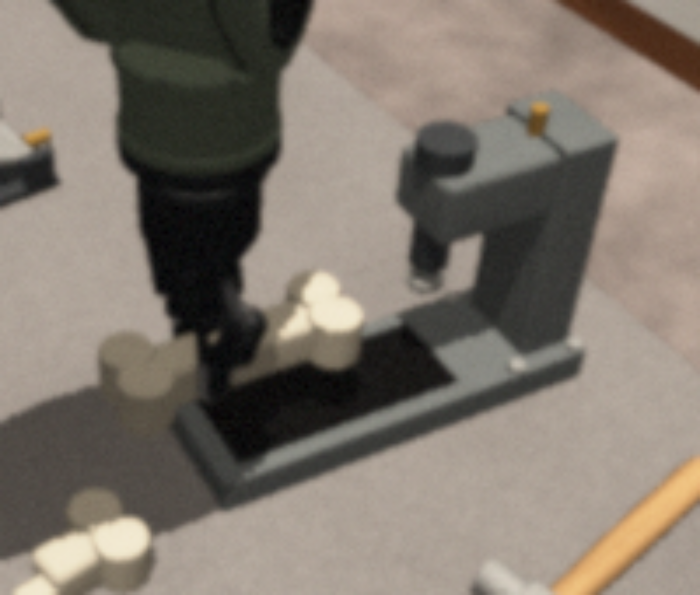

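View pics/t5.png

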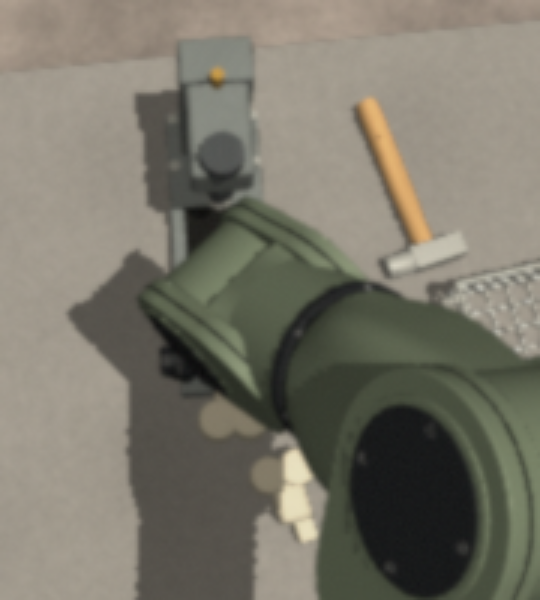

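The cast is level and aligned. Before going in, I'll check how close the wrist link would come to the press head.

```bash
python3 - <<'E'
from workcell import r
from h import *
import pickle
Es=pickle.load(open("E.pkl","rb"));d=np.load("cams.npz")
c=r.camera("side");im=cv2.resize(c["color"][60:280,240:460,::-1],None,fx=3.5,fy=3.5,interpolation=2)
def circ(x,y,z,rr): return np.array([[x+rr*np.cos(t),y+rr*np.sin(t),z] for t in a])
def dr(P,col):
    q=(proj(P,Es[1])-[240,60]+.5)*3.5; cv2.polylines(im,[q.astype(int)],0,col,1)
for rr,z,col in((.045,.259,(0,0,255)),(.0625,.3,(0,255,255)),(.0625,.275,(0,255,0))): dr(circ(.560,-.039,z,rr),col)
# head: press frame box guess front +45, half width .03, z .16..; 
p=[.665,-.044,-.045,0]
for f in(.03,.045,.06): dr(tf(np.array([[f,.03,.16],[f,-.03,.16],[f,-.03,.21],[f,.03,.21],[f,.03,.16]]),p),(255,0,255))
cv2.imwrite("pics/s6.png",im)
im=cv2.resize(d["t"][90:190,290:360,::-1],None,fx=6,fy=6,interpolation=2)
for f in(.03,.045,.06):
    q=(proj(tf(np.array([[f,.03,.16],[f,-.03,.16],[f,-.03,.22],[f,.03,.22],[f,.03,.16]]),p),Es[0])-[290,90]+.5)*6; cv2.polylines(im,[q.astype(int)],0,(255,0,255),1)
cv2.imwrite("pics/t6.png",im)
E
```

```text
(no output)
```

View pics/s6.png

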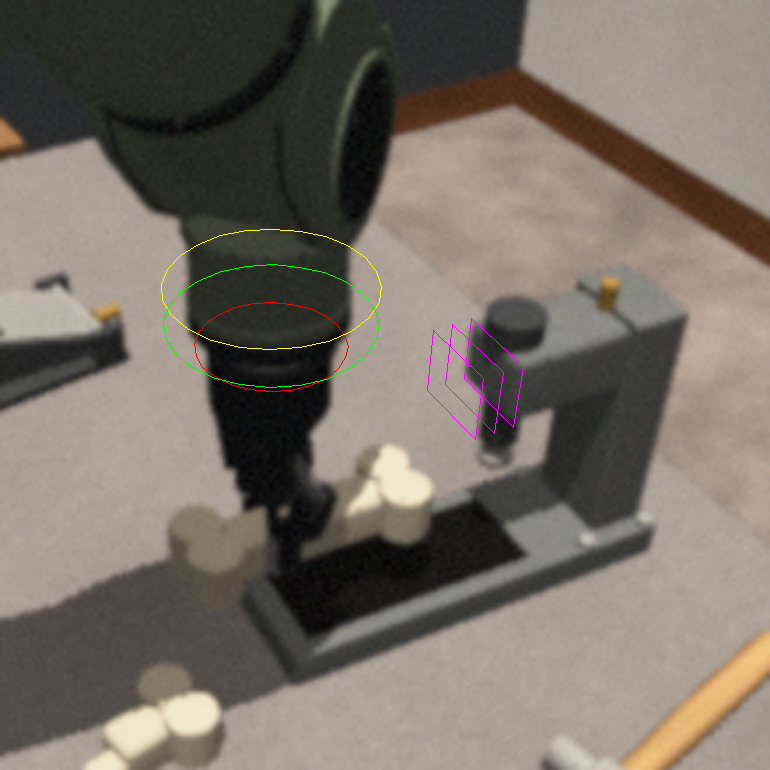

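View pics/t6.png

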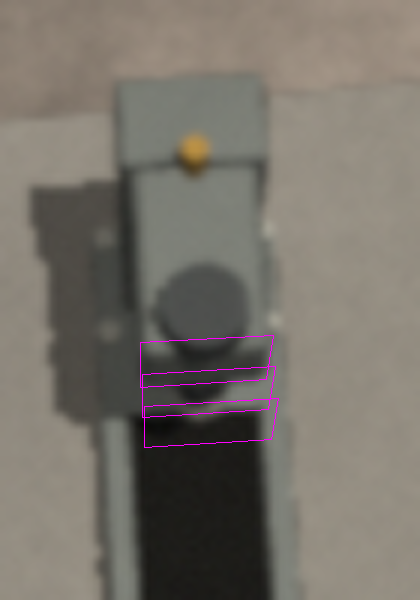

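Clearance is about 30 mm. Lower to 25 mm above the pad and slide in.

```bash
python3 -m pendant '[{"grip":-1,"delta_pos":[0,0.054,0],"yaw":0},{"grip":-1,"delta_pos":[0,0,0],"yaw":0},{"grip":-1,"delta_pos":[0.04,0,0],"yaw":0},{"grip":-1,"delta_pos":[0.04,0,0],"yaw":0},{"grip":-1,"delta_pos":[0.04,0,0],"yaw":0},{"grip":-1,"delta_pos":[0.041,0,0],"yaw":0},{"grip":-1,"delta_pos":[0,0,0],"yaw":0},{"grip":-1,"delta_pos":[0,0,0],"yaw":0}]'; python3 - <<'E'
from workcell import r
from h import *
s=r.sense();print(s["eef_pos"],s["orientation"],s["ft_force"],s["width"])
T=R.from_euler("xyz",s["orientation"],degrees=True).as_matrix()
print(T.T@(np.array([.641,-.043,.207])-s["eef_pos"]))
c=r.camera("side");cv2.imwrite("pics/s7.png",cv2.resize(c["color"][80:280,260:460,::-1],None,fx=3,fy=3,interpolation=2))
E
```

```text
clock: 12.65
eef_pos: [0.6408, -0.0423, 0.2348]
orientation: [-90.1, -0.5, -2.7]
ft_force: [-0.4, 0.9, -3.6]
width: 0.0326
[ 0.64079093 -0.04233549  0.23483742] [-90.0684975   -0.49736594  -2.66098353] [-0.35447703  0.89257721 -3.57778929] 0.032612002276631656
[-1.95351461e-06  2.78392170e-02 -6.20807505e-04]
```

View pics/s7.png

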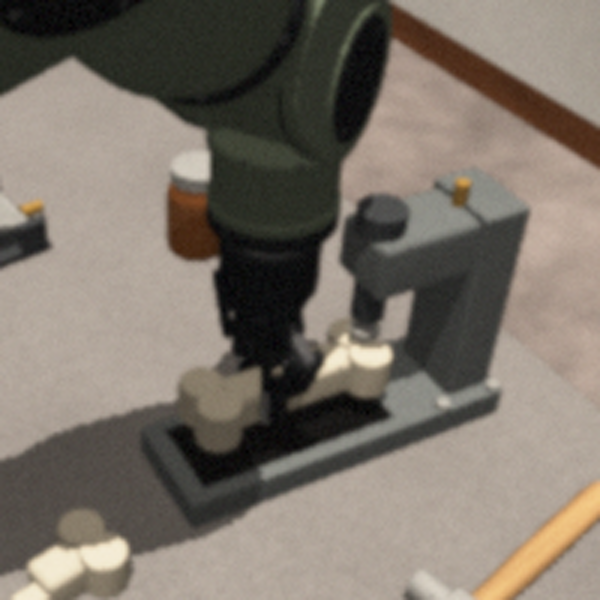

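```bash
python3 -m pendant '[{"grip":-1,"delta_pos":[0,0.02,0],"yaw":0},{"grip":-1,"delta_pos":[0,0.02,0],"yaw":0},{"grip":-1,"delta_pos":[0,0.008,0],"yaw":0},{"grip":-1,"delta_pos":[0,0,0],"yaw":0},{"grip":-1,"delta_pos":[0,0,0],"yaw":0}]';python3 -m pendant '[{"grip":-1,"delta_pos":[0,0.004,0],"yaw":0},{"grip":-1,"delta_pos":[0,0,0],"yaw":0}]'; python3 -m pendant '[{"grip":-1,"delta_pos":[0,0.004,0],"yaw":0},{"grip":-1,"delta_pos":[0,0,0],"yaw":0}]'
```

```text
clock: 13.2
eef_pos: [0.6412, -0.0428, 0.2104]
orientation: [-90.1, -0.5, -2.7]
ft_force: [0.5, -0.2, -3.8]
width: 0.0328
clock: 13.4
eef_pos: [0.6413, -0.0429, 0.2084]
orientation: [-90.1, -0.5, -2.7]
ft_force: [-0.4, 0.0, -4.0]
width: 0.0335
clock: 13.6
eef_pos: [0.6414, -0.0428, 0.2071]
orientation: [-90.1, -0.6, -2.7]
ft_force: [-3.4, 0.0, 8.1]
width: 0.0331
```

Contact at z = 0.207 as predicted. Release.

```bash
python3 -m pendant '[{"grip":1,"delta_pos":[0,0,0],"yaw":0},{"grip":1,"delta_pos":[0,0,0],"yaw":0},{"grip":1,"delta_pos":[0,0,0],"yaw":0},{"grip":1,"delta_pos":[0,0,0],"yaw":0},{"grip":1,"delta_pos":[0,0,0],"yaw":0},{"grip":1,"delta_pos":[0,0,0],"yaw":0}]'; python3 - <<'E'
from workcell import r
from h import *
s=r.sense();print(s["eef_pos"],s["orientation"],s["ft_force"],s["width"])
c=r.camera("side");cv2.imwrite("pics/s8.png",cv2.resize(c["color"][100:270,280:450,::-1],None,fx=3.5,fy=3.5,interpolation=2))
E
```

```text
clock: 14.2
eef_pos: [0.6413, -0.0429, 0.2064]
orientation: [-90.1, -0.5, -2.7]
ft_force: [0.6, -0.5, 0.2]
width: 0.0854
[ 0.64129707 -0.04285061  0.20637143] [-90.0822571   -0.52159751  -2.69536579] [ 0.60171847 -0.47938557  0.2496007 ] 0.08542066873361875
```

View pics/s8.png

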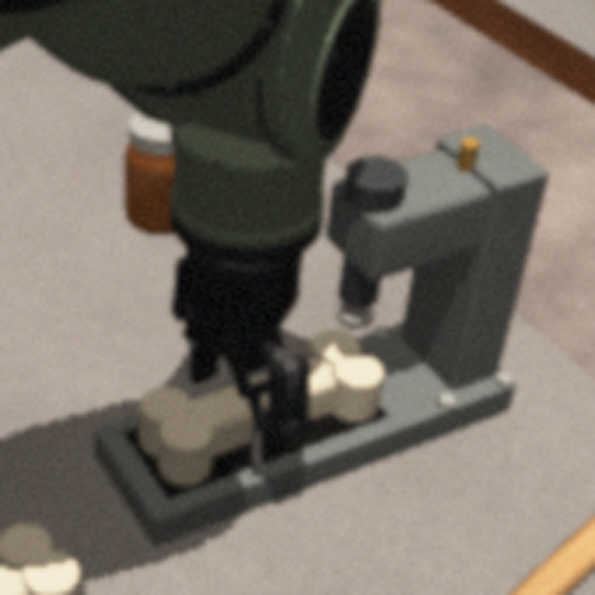

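```bash
python3 -m pendant '[{"grip":1,"delta_pos":[0,-0.06,0],"yaw":0},{"grip":1,"delta_pos":[0,-0.08,0],"yaw":0},{"grip":1,"delta_pos":[0,-0.08,0],"yaw":0},{"grip":1,"delta_pos":[-0.08,-0.05,0],"yaw":0},{"grip":1,"delta_pos":[-0.08,-0.05,0],"yaw":0},{"grip":1,"delta_pos":[0,0,0],"yaw":0},{"grip":1,"delta_pos":[0,0,0],"yaw":0}]'; python3 - <<'E'
from workcell import r
from h import *
import pickle
s=r.sense();print(s["eef_pos"],s["orientation"],s["joints"])
c=r.camera("wrist");E=extr(c,s)
t=r.camera("side");Et=extr(t)
o=r.outline_of(c,"cast");print([(d["p"],d["bbox"]) for d in o][:2]);o2=r.outline_of(t,"cast");print([(d["p"],d["bbox"]) for d in o2][:2])
im=c["color"][:,:,::-1].copy();pp=[.665,-.044,-.045,.03]
x=None
if o: x,f=fit([p+[0,0,.03] for p in CAST],[np.array(o[0]["pixels"]).astype(np.float32)],[E],[.665,-.044,-.047],step=(.01,.01,.1));print(x,f)
for part in CAST:
    h=cv2.convexHull(proj(tf(part,pp),E).astype(np.float32)).astype(int);cv2.polylines(im,[h],1,(0,0,255))
for q in(box(-.092,.092,-.036,.036,0,0),box(-.11,.15,-.05,.05,0,0)):
    h=cv2.convexHull(proj(tf(q,pp),E).astype(np.float32)).astype(int);cv2.polylines(im,[h],1,(255,0,255))
cv2.imwrite("pics/w9.png",im)
cv2.imwrite("pics/s9.png",cv2.resize(t["color"][100:270,280:450,::-1],None,fx=3.5,fy=3.5,interpolation=2))
E
```

```text
clock: 14.95
eef_pos: [0.5599, -0.0391, 0.3664]
orientation: [-90.1, -0.6, -2.7]
ft_force: [-0.5, -0.3, 0.1]
width: 0.0856
[ 0.55991372 -0.03907301  0.36635965] [-90.12138332  -0.59894244  -2.7125743 ] [ 21.05310436  46.34880616 -41.19373262  90.67829121  35.3975933
  56.02585509  55.84775629]
[(0.85, [286.0, 199.8, 356.6, 340.1])]
[(0.88, [317.2, 193.5, 391.1, 236.6])]
[ 0.66525872 -0.04476448 -0.04283012] 0.22045864164829254
```

View pics/w9.png

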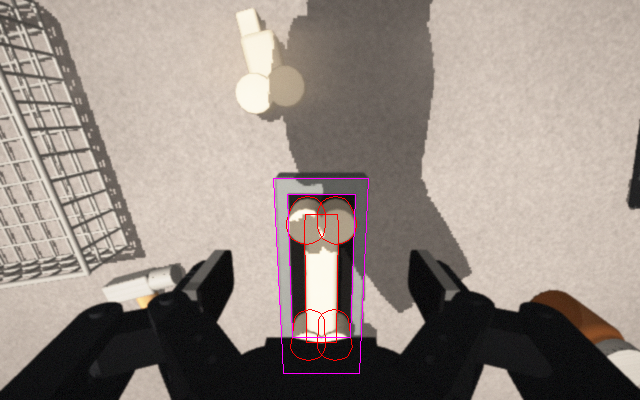

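View pics/s9.png

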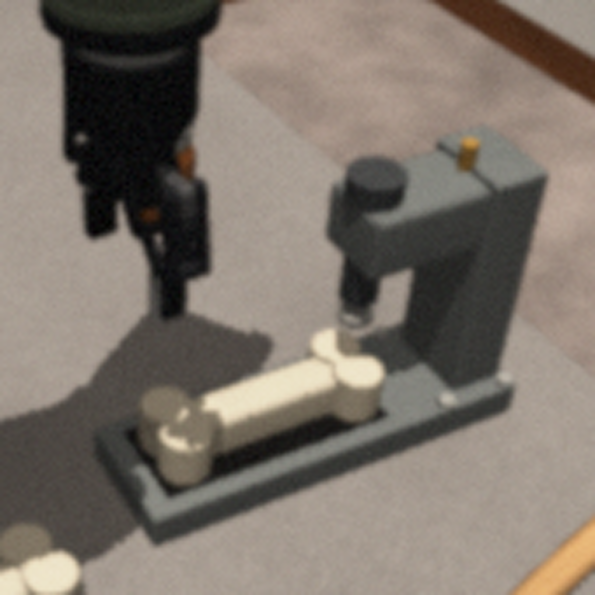

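Pad and cast overlays coincide; the cast is within 1–2 mm. On to the treadle, with the gripper shut.

```bash
python3 -m pendant '[{"grip":1,"delta_pos":[-0.028,0,0.087],"yaw":0},{"grip":-1,"delta_pos":[-0.028,0,0.087],"yaw":0},{"grip":-1,"delta_pos":[-0.028,0,0.087],"yaw":0},{"grip":-1,"delta_pos":[-0.028,0,0.087],"yaw":0},{"grip":-1,"delta_pos":[-0.028,0,0.087],"yaw":0},{"grip":-1,"delta_pos":[-0.028,0,0.087],"yaw":0},{"grip":-1,"delta_pos":[-0.028,0,0.087],"yaw":0},{"grip":-1,"delta_pos":[-0.028,0,0.087],"yaw":0},{"grip":-1,"delta_pos":[-0.028,0,0.087],"yaw":0},{"grip":-1,"delta_pos":[0,0,0],"yaw":-0.12},{"grip":-1,"delta_pos":[0,0,0],"yaw":-0.12},{"grip":-1,"delta_pos":[0,0,0],"yaw":0}]'; python3 - <<'E'
from workcell import r
from h import *
import pickle
s=r.sense();print(s["eef_pos"],s["orientation"],s["joints"])
c=r.camera("wrist");E=extr(c,s);im=c["color"][:,:,::-1].copy()
h=np.array([.09,0,.03]);u=np.array([-np.cos(.3),0,np.sin(.3)]);n=np.array([np.sin(.3),0,np.cos(.3)])
for p in([.4974,.3618,.135],[.4974,.3618,.15]):
  for P in(box(-.11,.11,-.055,.055,0,0),np.array([h+u*k+[0,y,.004] for k in(0,.175) for y in(-.043,.043)])):
    q=cv2.convexHull(proj(tf(P,p),E).astype(np.float32)).astype(int);cv2.polylines(im,[q],1,(0,0,255) if p[2]<.14 else (255,0,255))
  cc=h+u*.14+[0,0,.004];print(tf(cc[None],p));q=proj(tf(cc[None],p),E)[0].astype(int);cv2.circle(im,tuple(map(int,q)),3,(0,255,0),1)
cv2.imwrite("pics/w10.png",im)
E
```

```text
clock: 16.35
eef_pos: [0.4526, 0.3586, 0.3631]
orientation: [-90.2, -0.4, 8.2]
ft_force: [0.3, 0.0, 0.2]
width: 0.0004
[0.45263231 0.35859252 0.3630883 ] [-90.18776736  -0.42675176   8.22571988] [-22.47922991  47.64635242 -39.89144461  87.27304262  34.65483044
  57.68181291  26.17543504]
[[0.45405093 0.35591206 0.07537283]]
[[0.45414412 0.35526251 0.07537283]]
```

View pics/w10.png

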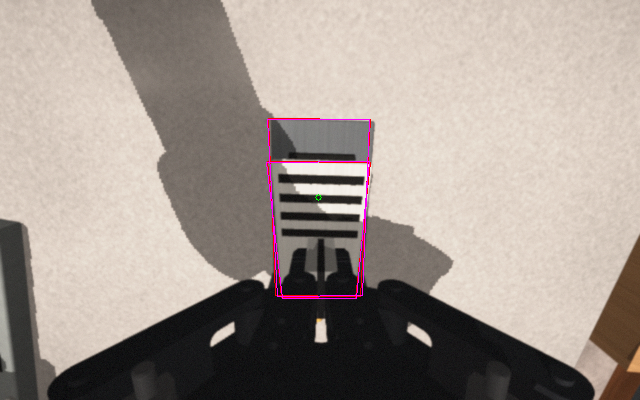

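The model overlay matches the treadle and the tool stands over the pad point (318,197). Press down in steps.

```bash
python3 -m pendant '[{"grip":-1,"delta_pos":[0.002,0.08,-0.004],"yaw":0},{"grip":-1,"delta_pos":[0,0.08,0],"yaw":0},{"grip":-1,"delta_pos":[0,0.04,0],"yaw":0},{"grip":-1,"delta_pos":[0,0,0],"yaw":0}]' ;python3 -m pendant '[{"grip":-1,"delta_pos":[0,0.02,0],"yaw":0},{"grip":-1,"delta_pos":[0,0.02,0],"yaw":0},{"grip":-1,"delta_pos":[0,0,0],"yaw":0}]';python3 -m pendant '[{"grip":-1,"delta_pos":[0,0.02,0],"yaw":0},{"grip":-1,"delta_pos":[0,0.02,0],"yaw":0},{"grip":-1,"delta_pos":[0,0,0],"yaw":0}]'
```

```text
clock: 16.8
eef_pos: [0.4545, 0.3557, 0.2615]
orientation: [-90.3, -0.3, 7.9]
ft_force: [-0.6, 0.5, 1.8]
width: 0.0002
clock: 17.1
eef_pos: [0.455, 0.3564, 0.2438]
orientation: [-90.1, -0.5, 8.1]
ft_force: [2.9, 1.7, 4.3]
width: 0.0001
clock: 17.4
eef_pos: [0.4549, 0.3565, 0.2241]
orientation: [-90.1, -0.5, 8.1]
ft_force: [-2.8, 0.4, 9.4]
width: 0.0
```

```bash
python3 -m pendant '[{"grip":-1,"delta_pos":[0,0.016,0],"yaw":0},{"grip":-1,"delta_pos":[0,0.006,0],"yaw":0},{"grip":-1,"delta_pos":[0,0,0],"yaw":0}]';python3 -m pendant '[{"grip":-1,"delta_pos":[0,0.004,0],"yaw":0},{"grip":-1,"delta_pos":[0,0,0],"yaw":0}]'
```

```text
clock: 17.7
eef_pos: [0.4548, 0.3565, 0.2137]
orientation: [-90.1, -0.5, 8.1]
ft_force: [-5.8, -0.4, 11.2]
width: -0.0001
clock: 17.9
eef_pos: [0.4547, 0.3566, 0.2126]
orientation: [-90.1, -0.5, 8.1]
ft_force: [-8.3, -2.7, 23.7]
width: 0.0001
```

```bash
python3 -m pendant '[{"grip":-1,"delta_pos":[0,0.003,0],"yaw":0},{"grip":-1,"delta_pos":[0,0,0],"yaw":0},{"grip":-1,"delta_pos":[0,0,0],"yaw":0},{"grip":-1,"delta_pos":[0,0,0],"yaw":0},{"grip":-1,"delta_pos":[0,0,0],"yaw":0},{"grip":-1,"delta_pos":[0,0,0],"yaw":0},{"grip":-1,"delta_pos":[0,0,0],"yaw":0}]'; python3 - <<'E'
from workcell import r
from h import *
t=r.camera("side");cv2.imwrite("pics/s11.png",cv2.resize(t["color"][90:270,190:450,::-1],None,fx=3,fy=3,interpolation=2));print(r.sense()["ft_force"])
E
```

```text
clock: 18.6
eef_pos: [0.4546, 0.3567, 0.2121]
orientation: [-90.1, -0.6, 8.1]
ft_force: [-12.6, -6.8, 43.7]
width: -0.0004
[-11.70367469  -6.58962184  43.3415114 ]
```

View pics/s11.png

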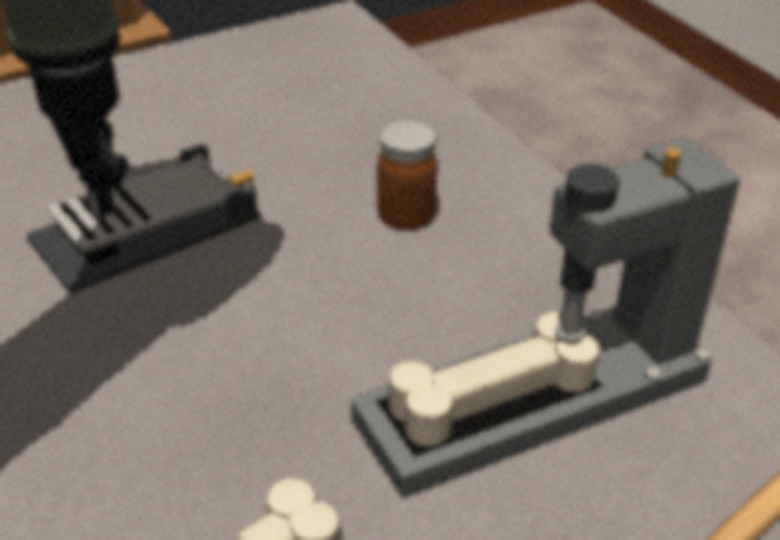

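The treadle is at its stop and the ram meets the far knuckle. Let it up.

```bash
python3 -m pendant '[{"grip":-1,"delta_pos":[0,-0.03,0],"yaw":0},{"grip":-1,"delta_pos":[0,-0.04,0],"yaw":0},{"grip":-1,"delta_pos":[0,-0.04,0],"yaw":0},{"grip":-1,"delta_pos":[0,-0.06,0],"yaw":0},{"grip":1,"delta_pos":[0,-0.07,0],"yaw":0},{"grip":1,"delta_pos":[0,-0.07,0],"yaw":0},{"grip":1,"delta_pos":[0,0,0],"yaw":0.12},{"grip":1,"delta_pos":[0,0,0],"yaw":0.12},{"grip":1,"delta_pos":[0,0,0],"yaw":0}]'; python3 - <<'E'
from workcell import r
from h import *
s=r.sense();print(s["eef_pos"],s["orientation"],s["width"])
T=R.from_euler("xyz",s["orientation"],degrees=True).as_matrix()
print(T.T@(np.array([.5599,-.0391,.3664])-s["eef_pos"]))
t=r.camera("side");cv2.imwrite("pics/s12.png",cv2.resize(t["color"][90:270,190:450,::-1],None,fx=3,fy=3,interpolation=2))
E
```

```text
clock: 19.55
eef_pos: [0.4537, 0.3563, 0.3652]
orientation: [-90.1, -0.6, -2.8]
ft_force: [0.8, -0.6, -0.9]
width: 0.0724
[0.45370651 0.35633089 0.3652155 ] [-90.06547238  -0.57862848  -2.82156763] 0.07242816123258192
[ 0.12553569  0.00052861 -0.3897237 ]
```

View pics/s12.png

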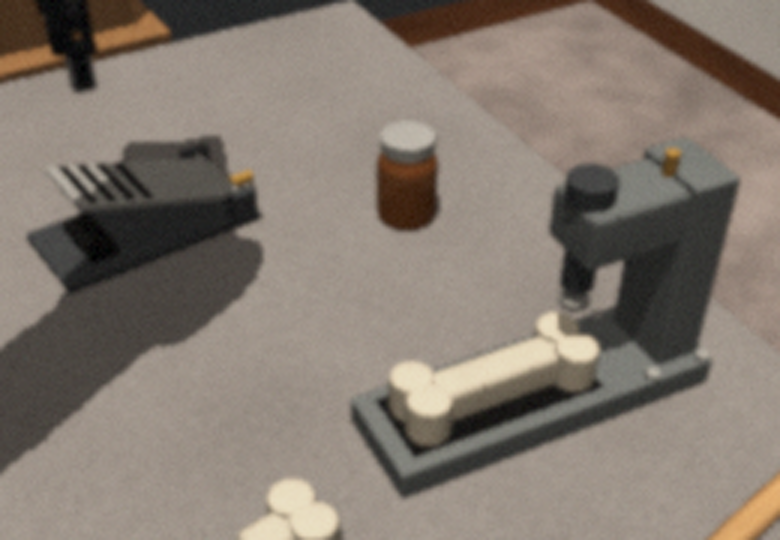

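Treadle and ram are up again and the cast hasn't moved. Back to above the press.

```bash
python3 -m pendant '[{"grip":1,"delta_pos":[0.028,0,-0.087],"yaw":0},{"grip":1,"delta_pos":[0.028,0,-0.087],"yaw":0},{"grip":1,"delta_pos":[0.028,0,-0.087],"yaw":0},{"grip":1,"delta_pos":[0.028,0,-0.087],"yaw":0},{"grip":1,"delta_pos":[0.028,0,-0.087],"yaw":0},{"grip":1,"delta_pos":[0.028,0,-0.087],"yaw":0},{"grip":1,"delta_pos":[0.028,0,-0.087],"yaw":0},{"grip":1,"delta_pos":[0.028,0,-0.087],"yaw":0},{"grip":1,"delta_pos":[0.028,0,-0.087],"yaw":0},{"grip":1,"delta_pos":[0,0,0],"yaw":0},{"grip":1,"delta_pos":[0,0,0],"yaw":0}]'; python3 - <<'E'
from workcell import r
from h import *
s=r.sense();print(s["eef_pos"],s["orientation"],s["width"])
c=r.camera("wrist");E=extr(c,s);o=r.outline_of(c,"cast")
im=c["color"][:,:,::-1].copy()
if o: print(o[0]["p"],fit([p+[0,0,.03] for p in CAST],[np.array(o[0]["pixels"]).astype(np.float32)],[E],[.665,-.044,-.047],step=(.01,.01,.1)))
for part in CAST:
    h=cv2.convexHull(proj(tf(part,[.665,-.044,-.045,.03]),E).astype(np.float32)).astype(int);cv2.polylines(im,[h],1,(0,0,255))
cv2.imwrite("pics/w13.png",im)
T=R.from_euler("xyz",s["orientation"],degrees=True).as_matrix()
print(T.T@(np.array([.640,-.043,.2065])-s["eef_pos"]))
E
```

```text
clock: 20.7
eef_pos: [0.5612, -0.0415, 0.366]
orientation: [-90.1, -0.5, -2.7]
ft_force: [0.4, 0.9, -0.3]
width: 0.0856
[ 0.56117676 -0.04149179  0.36604032] [-90.07070257  -0.50273422  -2.65923376] 0.08564588134180408
0.97 (array([ 0.66493444, -0.04482864, -0.04590302]), np.float64(0.22378277778625488))
[0.07740546 0.16022289 0.00234819]
```

View pics/w13.png

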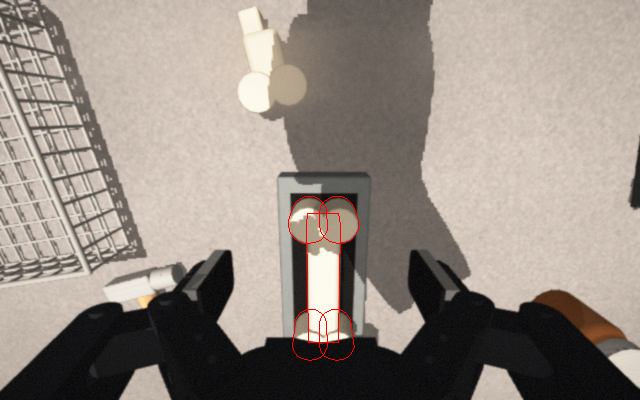

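```bash
python3 -m pendant '[{"grip":1,"delta_pos":[0.077,0.05,0.002],"yaw":0},{"grip":1,"delta_pos":[0.077,0.05,0.002],"yaw":0},{"grip":1,"delta_pos":[0,0.06,0],"yaw":0},{"grip":1,"delta_pos":[0,0.06,0],"yaw":0},{"grip":1,"delta_pos":[0,0.06,0],"yaw":0},{"grip":1,"delta_pos":[0,0.036,0],"yaw":0},{"grip":1,"delta_pos":[0,0,0],"yaw":0},{"grip":1,"delta_pos":[0,0,0],"yaw":0}]'; python3 -c "
from workcell import r;s=r.sense();print(s['eef_pos'],s['orientation'],s['ft_force'])"
```

```text
clock: 21.6
eef_pos: [0.6399, -0.042, 0.21]
orientation: [-90.1, -0.6, -2.6]
ft_force: [0.1, 0.9, 0.1]
width: 0.0855
[ 0.63989922 -0.04201708  0.20995228] [-90.06792436  -0.574085    -2.64986238] [0.14490211 0.89193304 0.09290951]
```

Down 3 mm more, then grip.

```bash
python3 -m pendant '[{"grip":1,"delta_pos":[0,0.006,-0.002],"yaw":0},{"grip":-1,"delta_pos":[0,0,0],"yaw":0},{"grip":-1,"delta_pos":[0,0,0],"yaw":0},{"grip":-1,"delta_pos":[0,0,0],"yaw":0},{"grip":-1,"delta_pos":[0,0,0],"yaw":0},{"grip":-1,"delta_pos":[0,0,0],"yaw":0},{"grip":-1,"delta_pos":[0,0,0],"yaw":0},{"grip":-1,"delta_pos":[0,0,0],"yaw":0}]' 70; python3 -m pendant '[{"grip":-1,"delta_pos":[0,-0.03,0],"yaw":0},{"grip":-1,"delta_pos":[0,-0.012,0],"yaw":0},{"grip":-1,"delta_pos":[0,0,0],"yaw":0},{"grip":-1,"delta_pos":[0,0,0],"yaw":0}]'; python3 - <<'E'
from workcell import r
from h import *
s=r.sense();print(s["eef_pos"],s["orientation"],s["width"])
t=r.camera("side");cv2.imwrite("pics/s14.png",cv2.resize(t["color"][90:270,260:450,::-1],None,fx=3.5,fy=3.5,interpolation=2))
E
```

```text
clock: 22.4
eef_pos: [0.6398, -0.0436, 0.2064]
orientation: [-90.1, -0.6, -2.7]
ft_force: [-0.7, -0.2, 7.1]
width: 0.0327
clock: 22.8
eef_pos: [0.6394, -0.0436, 0.2269]
orientation: [-90.1, -0.5, -2.7]
ft_force: [0.2, 0.3, -3.3]
width: 0.0332
[ 0.63937898 -0.04358392  0.22692062] [-90.09543492  -0.52251374  -2.69527289] 0.03324446973885234
```

View pics/s14.png

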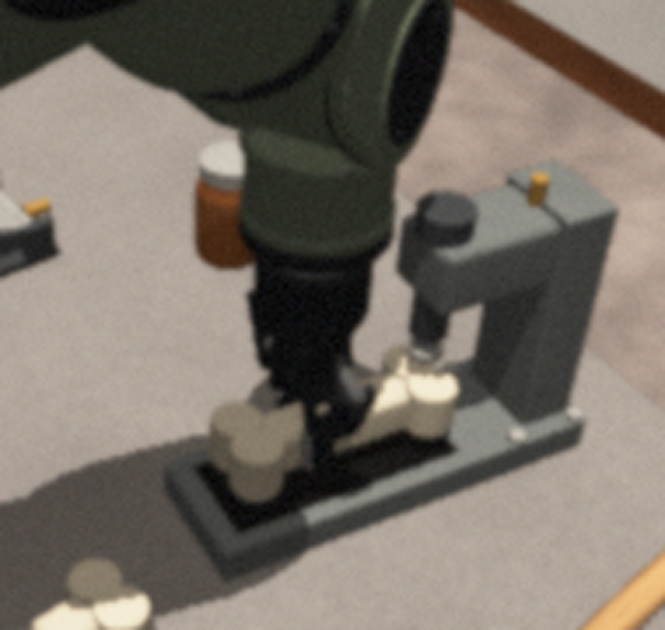

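```bash
python3 -m pendant '[{"grip":-1,"delta_pos":[-0.04,0,0],"yaw":0},{"grip":-1,"delta_pos":[-0.045,0,0],"yaw":0},{"grip":-1,"delta_pos":[-0.045,0,0],"yaw":0},{"grip":-1,"delta_pos":[-0.04,0,0],"yaw":0},{"grip":-1,"delta_pos":[0,0,0],"yaw":0},{"grip":-1,"delta_pos":[0,-0.06,0],"yaw":0},{"grip":-1,"delta_pos":[0,-0.07,0],"yaw":0},{"grip":-1,"delta_pos":[0,-0.07,0],"yaw":0},{"grip":-1,"delta_pos":[0,0,0],"yaw":0}]'; python3 -m pendant '[{"grip":-1,"delta_pos":[-0.012,0,-0.088],"yaw":0},{"grip":-1,"delta_pos":[-0.012,0,-0.088],"yaw":0},{"grip":-1,"delta_pos":[-0.012,0,-0.088],"yaw":0},{"grip":-1,"delta_pos":[-0.012,0,-0.088],"yaw":0},{"grip":-1,"delta_pos":[-0.012,0,-0.088],"yaw":0},{"grip":-1,"delta_pos":[-0.012,0,-0.088],"yaw":0},{"grip":-1,"delta_pos":[-0.012,0,-0.088],"yaw":0},{"grip":-1,"delta_pos":[-0.012,0,-0.088],"yaw":0},{"grip":-1,"delta_pos":[0,0,0],"yaw":-0.11},{"grip":-1,"delta_pos":[0,0,0],"yaw":-0.108},{"grip":-1,"delta_pos":[0,0,0],"yaw":0},{"grip":-1,"delta_pos":[0,0,0],"yaw":0}]'; python3 - <<'E'
from workcell import r
from h import *
s=r.sense();print(s["eef_pos"],s["orientation"],s["width"],s["joints"])
T=R.from_euler("xyz",s["orientation"],degrees=True).as_matrix()
print(T.T@(np.array([.4886,-.3906,.1965])-s["eef_pos"]))
t=r.camera("side");cv2.imwrite("pics/s15.png",t["color"][:,:,::-1])
t=r.camera("wrist");cv2.imwrite("pics/w15.png",t["color"][:,:,::-1])
E
```

```text
clock: 23.75
eef_pos: [0.5544, -0.0391, 0.3296]
orientation: [-90.0, -0.8, -2.7]
ft_force: [0.6, 0.3, -4.1]
width: 0.0331
clock: 24.95
eef_pos: [0.4892, -0.3887, 0.3254]
orientation: [-90.1, -0.5, 7.0]
ft_force: [0.2, -0.4, -4.3]
width: 0.0329
[ 0.48919438 -0.38867639  0.32544699] [-90.13753503  -0.46793545   6.97617198] 0.03288462699435506 [ 55.03093631  55.64745362 -45.42974539  78.825659    41.5130129
  62.19000977 100.10389584]
[-0.00187668  0.12894    -0.00152767]
```

View pics/s15.png

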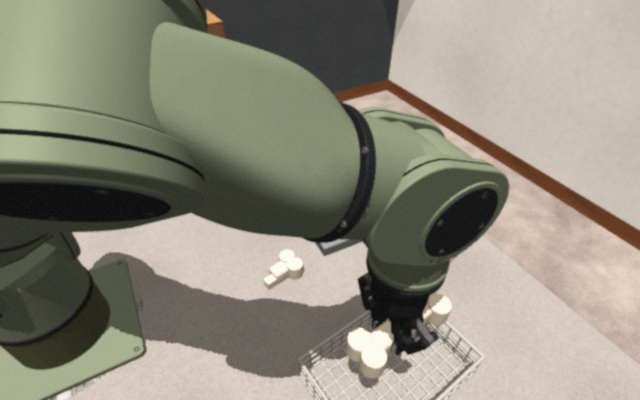

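View pics/w15.png

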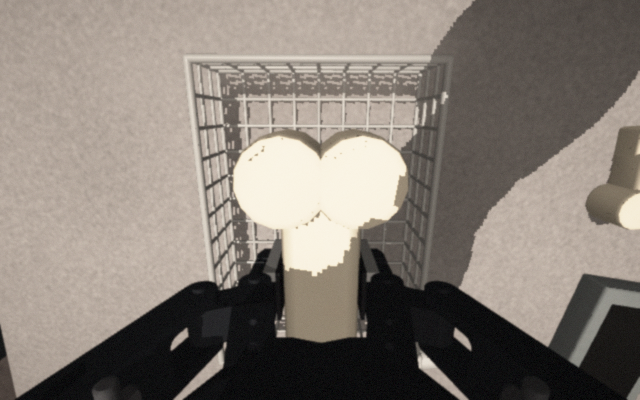

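Centred over the basket. Lower to about 12 mm above its floor.

```bash
python3 -m pendant '[{"grip":-1,"delta_pos":[-0.003,0.06,-0.003],"yaw":0},{"grip":-1,"delta_pos":[0,0.06,0],"yaw":0},{"grip":-1,"delta_pos":[0,0.06,0],"yaw":0},{"grip":-1,"delta_pos":[0,0.05,0],"yaw":0},{"grip":-1,"delta_pos":[0,0.03,0],"yaw":0},{"grip":-1,"delta_pos":[0,0,0],"yaw":0},{"grip":-1,"delta_pos":[0,0,0],"yaw":0}]'
```

```text
clock: 25.75
eef_pos: [0.4893, -0.3906, 0.1971]
orientation: [-90.2, -0.5, 7.1]
ft_force: [0.4, -0.6, -2.8]
width: 0.0332
```

```bash
python3 -m pendant '[{"grip":-1,"delta_pos":[0,0.016,0],"yaw":0},{"grip":-1,"delta_pos":[0,0,0],"yaw":0},{"grip":1,"delta_pos":[0,0,0],"yaw":0},{"grip":1,"delta_pos":[0,0,0],"yaw":0},{"grip":1,"delta_pos":[0,0,0],"yaw":0},{"grip":1,"delta_pos":[0,0,0],"yaw":0},{"grip":1,"delta_pos":[0,0,0],"yaw":0},{"grip":1,"delta_pos":[0,0,0],"yaw":0}]'; python3 -m pendant '[{"grip":1,"delta_pos":[0,-0.05,0],"yaw":0},{"grip":1,"delta_pos":[0,-0.08,0],"yaw":0},{"grip":1,"delta_pos":[0,-0.08,0],"yaw":0},{"grip":1,"delta_pos":[0,-0.08,0],"yaw":0},{"grip":1,"delta_pos":[0,0,0],"yaw":0},{"grip":1,"delta_pos":[-0.08,0,0],"yaw":0},{"grip":1,"delta_pos":[-0.08,0,0],"yaw":0},{"grip":1,"delta_pos":[0,0,0],"yaw":0},{"grip":1,"delta_pos":[0,0,0],"yaw":0}]'; python3 - <<'E'
from workcell import r
from h import *
s=r.sense();print(s["eef_pos"],s["width"],s["ft_force"])
t=r.camera("side");cv2.imwrite("pics/s16.png",t["color"][:,:,::-1])
c=r.camera("wrist");E=extr(c,s);im=c["color"][:,:,::-1].copy()
o=r.outline_of(c,"cast");print([(d["p"],d["bbox"]) for d in o][:2])
b=[.5137,-.3875,.124]
if o:
    x,f=fit([p+[0,0,.006] for p in CAST],[np.array(o[0]["pixels"]).astype(np.float32)],[E],b,step=(.01,.01,.1));print(x,f)
    for part in CAST:
        h=cv2.convexHull(proj(tf(part+[0,0,.006],x),E).astype(np.float32)).astype(int);cv2.polylines(im,[h],1,(0,0,255))
cv2.imwrite("pics/w16.png",im)
E
```

```text
clock: 26.55
eef_pos: [0.4891, -0.3907, 0.1883]
orientation: [-90.2, -0.5, 7.1]
ft_force: [-0.2, 0.2, -0.1]
width: 0.0855
clock: 27.45
eef_pos: [0.4079, -0.4006, 0.3326]
orientation: [-90.2, -0.5, 7.1]
ft_force: [0.4, 1.2, -0.0]
width: 0.0854
[ 0.40790878 -0.40064499  0.33259261] 0.0854090251366684 [ 0.4113352   1.24142786 -0.01410779]
[(0.92, [283.9, 200.0, 357.3, 343.3])]
[ 0.51282171 -0.38877233  0.1335028 ] 0.3015499413013458
```

View pics/s16.png

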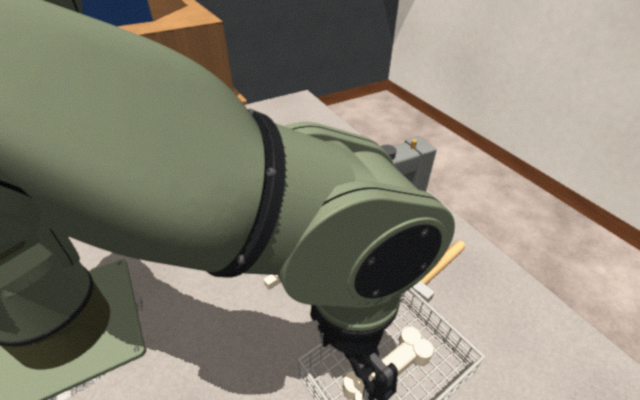

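View pics/w16.png

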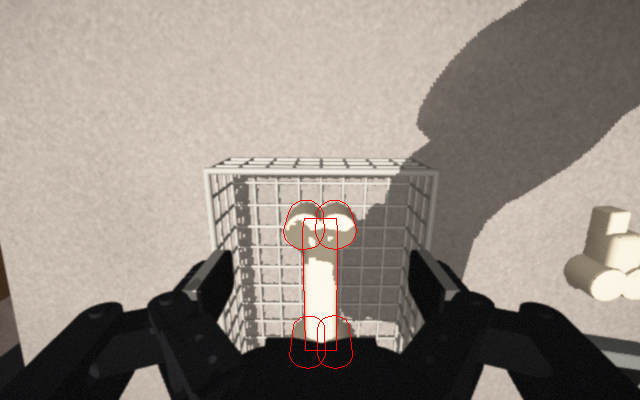

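```bash
python3 -c "
from workcell import r
print(r.hand_in(), r.sense()['clock'])"
```

```text
the job is handed in; nothing more can be done
the job is handed in; nothing more can be done
```

The job is done and handed in; the clock stood at about 27.6 s of the 69 s allowed, and no verdict is reported.

**What I did:**
- **Placing:** I found the poses from the top, side and wrist cameras, then laid the cast on the pad under the ram and let go. It lay within about 1–2 mm and 1° of the pad's middle.
- **Pressing:** I pushed the treadle to its stop with about 43 N and held it for more than 0.7 s. The side picture showed the ram on the far knuckle. After I let the treadle up, both it and the ram were raised and the cast had not moved.
- **Basket:** I drew the cast out along the pad's length and released it about 5 mm above the basket floor.

**Last checks:** The cast lies flat, about 2 mm from the basket's centre. The gripper is open and clear of everything. I did not touch the broken cast, the jar or the hammer.

**What failed or disagreed:**
- The first grip stopped about 12 mm too high, with 18 N upward force. I opened, went lower and gripped again.
- The outline network once took the treadle for the cast in the top view, so I used colour there instead.
- The last two outline fits, on the pad and in the basket, left 22–30% of the outline unmatched. The gripper hid the far end of the cast in those views, so I also relied on the overlay pictures.

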